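# Take a probe reading on a sloped test coupon

### The job

First turn the meter's selector knob to the blue mark and let go of it, so that it rests in that notch. Then take the yellow-collared probe out of its green stand by its white handle and hold its sprung tip on the test coupon inside the blue ring, with the probe square to the sloping face, pressing only lightly so that the tip is pushed in about half way, not to its stop. Finish while still holding the probe steady there, and leave the vials and the beaker undisturbed.

Things in the scene. Friction and masses are not known exactly. Their poses are not given: they have to be found in the camera images.
- selector (a joint): Angle of the meter's selector knob, rad, growing clockwise seen from above, range -0.06 to 1.56. Spring detents (notches) at 0 (white mark), 0.5 (yellow), 1.0 (blue) and 1.5 (red); up to 0.1 N m carries it over from one to the next. Let go near a notch, it snaps in and stays. It may start at white or yellow.
- selector_grip (a point): On the knob's vertical axis, 59 mm above the bench, at the height to grip. The knob is black: a disc 40 mm across whose top is at z = 48 mm, and on it a straight grip bar 40 mm long and 12 mm wide, from z = 48 to 70 mm; a white line on its top runs from the middle to the end that points at the mark. At joint value q that end lies at 0.75 - q rad (counterclockwise from above) from the x axis of meter.
- meter: Grey instrument, 120 mm (its x) by 96 mm (y) by 42 mm high, heavy, does not move; dark green screen in the half at its +x (away from the robot), selector knob on top 24 mm from the middle toward its -x. Round the knob, on a circle of 28 mm radius, four coloured dots: white, yellow, blue, red in clockwise order. Origin: centre of the underside, z up. Stands at the left or the right of the desk.
- holder: Green probe stand, heavy, does not move: block 60 x 60 mm with its top at 76 mm above the bench, on a 90 x 90 mm steel foot 6 mm thick; an upright hole of 26 mm diameter through the middle. Origin: centre of the underside. Stands on the other side of the desk from the meter.
- probe: Probe, loose, 134 mm long over all, about 0.13 kg, starting upright in the stand. Origin on its axis at the underside of its yellow collar (which rests on top of the stand); z runs along its axis toward the handle end. Collar 36 mm across, z 0 to 6 mm; white round handle with grey bands, 26 mm diameter, z 6 to 68 mm; below the collar a 22 mm metal nose to z = -46 mm, and out of it a sprung steel plunger, 8 mm diameter with a round end, to z = -66 mm when not pressed.
- plunger (a joint): How far the probe's sprung tip is pushed in, m: 0 free, 0.014 at its stop. It takes about 1 N to start it, 3 N half way, 5 N at the stop (300 N/m).
- probe_tip (a point): The very end of the probe's plunger: 66 mm below probe's origin along its axis, less the value of plunger. A 2 mm red line round the plunger, 6 mm below the nose when free, slips into the nose as the tip reaches half way.
- coupon: Bare aluminium test coupon, 64 mm (its x) by 84 mm (y) by 4 mm, fixed with two small steel clips (4.5 mm high, at the ends of its y) to a blue desk that does not move. Origin: centre of its upper face; z is square to the face. The face slopes at 20 degrees, lower toward the robot (x points up the slope, z leans toward the robot's side); its middle is about 44 mm above the bench. Two printed rings: blue at y = +19 mm, red at y = -19 mm.
- spot (a point): Centre of the blue ring (inner diameter 16 mm, outer 23 mm, small dark dot in the middle) on the coupon's face.
- specimen_vial_3: Bystander: vial with white cap, 27 mm diameter, 56 mm high, loose, near the robot on the left; origin at its underside.
- specimen_vial_4: Bystander: vial with green cap, 27 mm diameter, 56 mm high, loose, near the robot on the left; origin at its underside.
- beaker: Bystander: clear beaker, 52 mm across, 67 mm high, loose, behind the desk; origin at its underside.
Mind the look-alikes: they are no part of the job. Leave any orange or turquoise look-alike of the probe alone.

How it is judged:
By the outcome, as a careful person would: the job done as asked, in the order asked, and still so for the second after the job is handed in, while the arm keeps its last pose, push and grip.
It also fails if it takes over 48 s, if anything falls off the work surface, if the arm or the gripper's body presses on something with over 40 N, if the wrist force passes 120 N, or if a joint passes its speed limit or range.

### The arm

A 6-joint arm with a two-finger parallel gripper is mounted at the origin on the work surface; the furniture and walls round the work are solid. World frame = base frame: x ahead of the robot, y to its left, z up, the work surface at z = 0. Lengths are in mm, angles in rad, forces in N, time in s.
With the tool pointing down it reaches from about 275 to 750 mm from the base axis. Payload 10.2 kg.
Tool frame: the origin (TCP) lies midway between the tips of the shut fingers; the grasp point (between the pads) lies 19 mm behind it; z points along the fingers, x is the direction in which the jaws open and shut, and the axes are right-handed (so a half turn about z gives the same grasp; the last joint's range is limited). The gripper opens to 88 mm and grips with 3 to 60 N. Pads are 18 mm wide; open, the fingers measure 123 mm over their backs; the gripper's body (75 mm by 187 mm) begins 45 mm behind the grasp point.
Start: joints at [1.051, 0.313, 1.498, -0, 1.331, -0.223], TCP at [153.555, 502.048, 238.72] pointing down, gripper open.
Joint ranges: [-2.94, 2.94], [-0.97, 2.17], [0.19, 2.56], [-1.23, 4.37], [0.02, 3.11], [-2.88, 2.88]. Speed limits (rad/s): [2.39, 2.39, 3.01, 3.14, 3.14, 3.14].

### API

Orientations are given as a unit quaternion [w, x, y, z].
In Python, from cell import manip gives the robot as it stands.
- The arm moves only by the shell command python3 -m pendant 'ROWS' [OPENING] [FORCE]. ROWS is text: rows parted by semicolons, each of 4 numbers parted by spaces: the shift along the tool's x, y, z in m, then the turn about the tool's z in rad. A call has 1 to 12 rows; each row is the pose to reach, as a shift and turn from the pose measured when the call began, along the tool's axes at that moment; what a row does not reach only later rows make up. A row lasts 1/12 s, in which the tool goes at most 41.7 mm and 7.16 degrees, less where a joint would pass 70% of its speed; a pose out of reach is approached as far as the arm can. A call with a gripper value outside its range is refused whole. OPENING is the gripper's target within -1 to 1 (fully open at 1, half-way at 0, shut at -1), set as the call begins (- or left out, the last holds). The fingers move at their own pace and stop on an object; FORCE is the grip in N (left out, the last holds). Time passes only in rows, so rows that repeat a pose let the fingers close. It gives the time, the measured TCP pose, the force and the opening at its end, in the units of the state.
- manip.sense(): the state, without advancing time (a new reading comes with each control period).
- manip.capture(name): name is "scene" or "top" or "wrist"; returns a dict with "image" (480x640x3 uint8, blue, green, red), "fx", "fy", "cx", "cy" (pixels), "world_to_cam" (4x4, takes a point from world to camera coordinates). Camera axes: x right, y up, looking along -z (the intrinsics and any distortion apply to the point x, -y, -z); pixel columns grow to the right and rows downward; lengths in mm; the calibration is good to about 2 mm. A picture is of the moment at which its call begins. There is no depth.
- manip.finish_job(): hands the job in, once; it reports no verdict.
The state is a dict: "clock": time; "qpos": joint angles; "qvel": joint speeds; "joint_torque": joint torques, N m; "eef_pos": TCP position; "ee_rot": TCP orientation; "ft_force": force on the tool from outside, world axes, zero at the start; "ft_torque": the same for the moment, N m; "width": opening from 0.0 (shut) to 1.0 (fully open).
Only numpy, scipy, OpenCV 4.12 (cv2) and the standard library are available. Lean on these libraries where they do the work, as an engineer would, in place of code of your own. Each camera call takes 0.05 s, during which the arm holds its last target.

## Working session

There is one attempt and no reset: what is moved stays moved. The work goes in short steps, Python scripts to look and compute and a shell command to move; the robot and the scene stay as the last step left them, time stands still between calls to the robot, and variables do not carry over. Pictures are saved under pics/ and viewed, and the job is handed in when it is done.

```bash
ls; mkdir -p pics; python3 - <<'E'
from cell import manip
import cv2
print(manip.sense())
for n in ["scene","top","wrist"]:
    c=manip.capture(n); cv2.imwrite(f"pics/{n}0.png",c["image"])
    print(n,{k:v for k,v in c.items() if k!="image"})
E
```

```text
pics
{'clock': 0.0, 'qpos': array([ 1.05059987e+00,  3.13443959e-01,  1.49844202e+00, -1.37082343e-05,
        1.33098445e+00, -2.23401113e-01]), 'qvel': array([ 8.29410271e-04,  4.06011145e-04,  6.57419158e-04, -2.18341328e-04,
        5.85373754e-05, -5.04075119e-04]), 'joint_torque': array([ 3.45700410e-04, -4.02214050e+01, -2.52271450e+01,  6.94827293e-02,
        3.52473278e-02, -1.11800448e-04]), 'eef_pos': array([153.42973639, 501.82210383, 238.16229765]), 'ee_rot': array([ 2.62869230e-04,  8.03882306e-01,  5.94788055e-01, -5.82340533e-04]), 'ft_force': array([ 0.16449252,  0.11796235, -0.06043571]), 'ft_torque': array([ 0.04901021, -0.02094627,  0.00498138]), 'width': 1.0021774908906278}
scene {'fx': 574.6172867174353, 'fy': 574.6172867174353, 'cx': 319.4558648026738, 'cy': 236.56564938669095, 'world_to_cam': array([[ 7.46186562e-01, -6.65736878e-01, -1.55109642e-04,
        -3.48082094e+02],
       [ 4.63419443e-01,  5.19253166e-01,  7.18065853e-01,
        -3.07570987e+02],
       [-4.77962379e-01, -5.35882971e-01,  6.95975148e-01,
        -8.23092370e+02],
       [ 0.00000
[... 304 characters left out ...]
-2.40887394e-02,  2.20389998e-01,
        -4.88074899e+02],
       [-2.20374535e-01,  3.32778111e-03,  9.75409653e-01,
        -8.03257714e+02],
       [ 0.00000000e+00,  0.00000000e+00,  0.00000000e+00,
         1.00000000e+00]])}
wrist {'fx': 369.99824282349005, 'fy': 369.99824282349005, 'cx': 318.53979564521836, 'cy': 240.96277413759427, 'world_to_cam': array([[ 2.93549199e-01,  9.55942002e-01, -1.93797565e-03,
        -5.24360829e+02],
       [-9.21797987e-01,  2.82526148e-01, -2.65457052e-01,
         3.59229420e+01],
       [-2.53214017e-01,  7.97111271e-02,  9.64120738e-01,
        -3.89018089e+02],
       [ 0.00000000e+00,  0.00000000e+00,  0.00000000e+00,
         1.00000000e+00]])}
```

View pics/scene0.png

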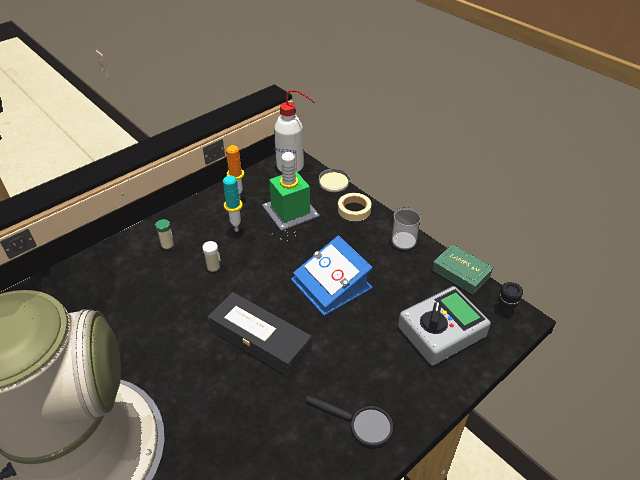

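View pics/top0.png

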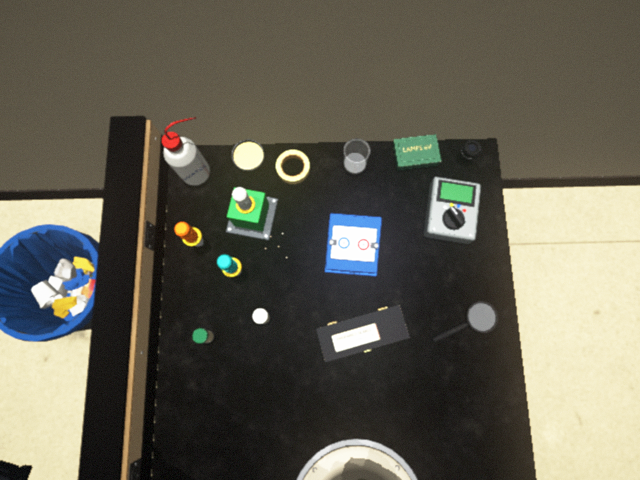

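View pics/wrist0.png

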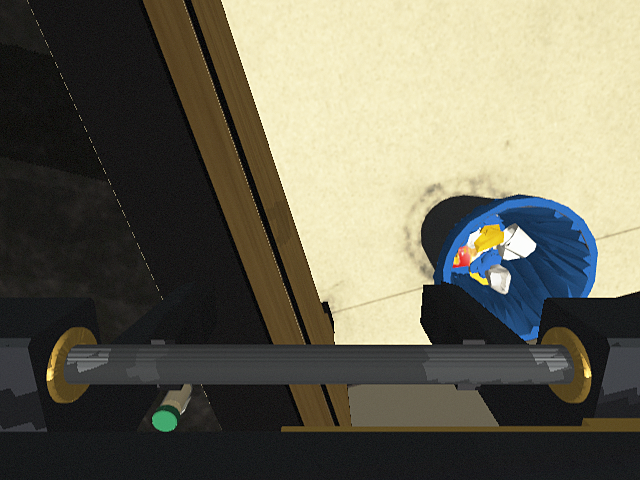

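```bash
cat > h.py <<'E'
import numpy as np, cv2
from cell import manip
def ray(c,u,v):
    M=c["world_to_cam"];R=M[:3,:3];t=M[:3,3]
    d=np.array([(u-c["cx"])/c["fx"],-(v-c["cy"])/c["fy"],-1.0])
    o=-R.T@t; d=R.T@d
    return o,d/np.linalg.norm(d)
def onz(c,u,v,z):
    o,d=ray(c,u,v); return o+d*(z-o[2])/d[2]
def proj(c,p):
    M=c["world_to_cam"];q=M[:3,:3]@np.asarray(p,float)+M[:3,3]
    return np.array([c["cx"]+c["fx"]*q[0]/-q[2], c["cy"]-c["fy"]*q[1]/-q[2]])
def tri(c1,p1,c2,p2):
    o1,d1=ray(c1,*p1);o2,d2=ray(c2,*p2)
    A=np.stack([d1,-d2],1);s=np.linalg.lstsq(A,o2-o1,rcond=None)[0]
    a=o1+d1*s[0];b=o2+d2*s[1]
    return (a+b)/2,np.linalg.norm(a-b)
def crop(c,u,v,w,h,k,name):
    im=c["image"][max(0,v-h):v+h,max(0,u-w):u+w]
    cv2.imwrite("pics/"+name,cv2.resize(im,None,fx=k,fy=k,interpolation=cv2.INTER_CUBIC))
E
python3 - <<'E'
from h import *
t=manip.capture("top");s=manip.capture("scene")
a=t["image"][170:250,415:495];b=s["image"][280:370,395:495]
c=t["image"][205:285,315:395];d=s["image"][230:320,285:385]
r=lambda x:cv2.resize(x,(400,300),interpolation=cv2.INTER_CUBIC)
cv2.imwrite("pics/c1.png",np.vstack([np.hstack([r(a),r(b)]),np.hstack([r(c),r(d)])]))
a=t["image"][170:290,160:300];b=s["image"][135:255,200:340]
cv2.imwrite("pics/c2.png",np.hstack([cv2.resize(x,(400,343),interpolation=cv2.INTER_CUBIC) for x in(a,b)]))
E
```

```text
(no output)
```

View pics/c1.png

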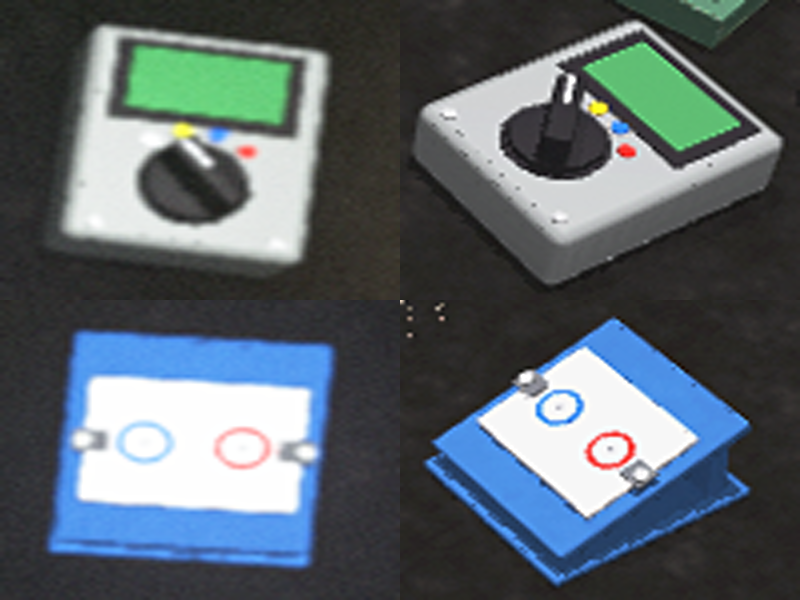

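View pics/c2.png

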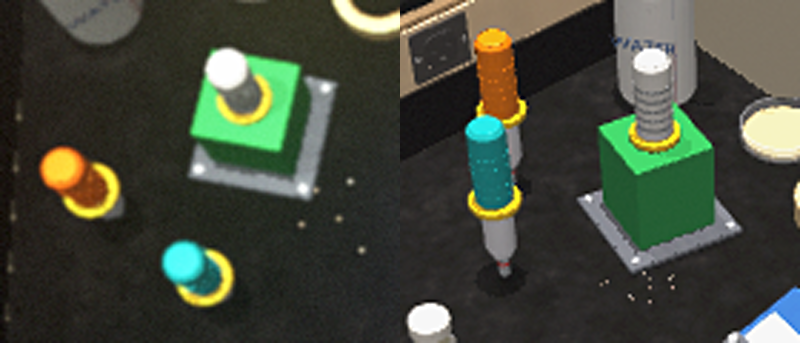

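```bash
cat > m.py <<'E'
from h import *
t=manip.capture("top");s=manip.capture("scene")
def blobs(c,lo,hi,box,mina=3):
    u0,v0,u1,v1=box
    hsv=cv2.cvtColor(c["image"],cv2.COLOR_BGR2HSV)[v0:v1,u0:u1]
    m=cv2.inRange(hsv,np.array(lo),np.array(hi))
    n,l,st,ce=cv2.connectedComponentsWithStats(m)
    return [(np.round(ce[i]+[u0,v0],2),st[i][4],st[i][2:4]) for i in range(1,n) if st[i][4]>=mina]
if __name__=="__main__":
    mb=(420,170,490,250);ms=(395,280,495,370)
    for nm,lo,hi in [("yel",(20,100,100),(35,255,255)),("blue",(100,100,100),(125,255,255)),("red",(165,120,100),(180,255,255)),("green",(45,80,100),(75,255,255))]:
        print(nm,"top",blobs(t,lo,hi,mb),"scene",blobs(s,lo,hi,ms))
    for nm,lo,hi in [("collar",(20,120,100),(35,255,255)),("greenblk",(45,120,60),(75,255,255))]:
        print(nm,"top",blobs(t,lo,hi,(215,175,285,245)),"scene",blobs(s,lo,hi,(258,140,325,235)))
    for nm,lo,hi in [("bluering",(90,50,120),(125,255,255)),("redring",(165,60,120),(180,255,255))]:
        print(nm,"top",blobs(t,lo,hi,(333,225,375,256),10),"scene",blobs(s,lo,hi,(305,245,350,295),10))
E
python3 m.py
```

```text
yel top [(array([451.09, 204.36]), np.int32(11), array([3, 4], dtype=int32))] scene [(array([444.11, 311.72]), np.int32(18), array([5, 5], dtype=int32))]
blue top [(array([458.33, 205.08]), np.int32(12), array([4, 4], dtype=int32))] scene [(array([449.56, 317.62]), np.int32(16), array([5, 4], dtype=int32))]
red top [] scene []
green top [(array([456.09, 192.15]), np.int32(554), array([33, 21], dtype=int32))] scene [(array([475.63, 281.78]), np.int32(27), array([9, 6], dtype=int32)), (array([459.86, 308.45]), np.int32(607), array([39, 33], dtype=int32))]
collar top [(array([246.86, 206.42]), np.int32(107), array([19, 17], dtype=int32))] scene [(array([288.45, 183.4 ]), np.int32(84), array([18, 11], dtype=int32))]
greenblk top [(array([248.75, 211.75]), np.int32(878), array([42, 41], dtype=int32))] scene [(array([289.82, 198.15]), np.int32(1363), array([41, 51], dtype=int32))]
bluering top [(array([358.69, 225.76]), np.int32(88), array([42,  4], dtype=int32)), (array([343.31, 242.67]), np.int32(39), array([12, 12], dtype=int32))] scene [(array([323.27, 248.18]), np.int32(22), array([10,  8], dtype=int32)), (array([343.67, 250.33]), np.int32(153), array([17, 17], dtype=int32)), (array([309.17, 259.7 ]), np.int32(23), array([10,  9], dtype=int32)), (array([324.39, 262.07]), np.int32(54), array([12, 11], dtype=int32)), (array([313.8 , 284.81]), np.int32(310), array([26, 26], dtype=int32)), (array([341.78, 289.87]), np.int32(67), array([17, 14], dtype=int32)), (array([306., 293.]), np.int32(10), array([4, 4], dtype=int32))]
redring top [] scene []
```

```bash
python3 - <<'E'
from m import *
# meter: dots & screen on z=42
scr=[onz(t,456.09,192.15,42.5),onz(s,459.86,308.45,42.5)]
yel=[onz(t,451.09,204.36,42.3),onz(s,444.11,311.72,42.3)]
blu=[onz(t,458.33,205.08,42.3),onz(s,449.56,317.62,42.3)]
print("red",blobs(t,(0,120,100),(10,255,255),(420,170,490,250)),blobs(s,(0,120,100),(10,255,255),(395,280,495,370)))
print("scr",scr);print("yel",yel);print("blu",blu)
# ring
print("ringtri",tri(t,(343.31,242.67),s,(324.39,262.07)))
print("rr",blobs(t,(0,60,120),(12,255,255),(333,225,375,256),5),blobs(s,(0,60,120),(12,255,255),(305,245,350,295),5))
# body outline of meter
for c,b in((t,(415,165,490,250)),(s,(390,275,500,370))):
    hsv=cv2.cvtColor(c["image"],cv2.COLOR_BGR2HSV)[b[1]:b[3],b[0]:b[2]]
    m=cv2.inRange(hsv,(0,0,140),(180,60,255))
    cn=max(cv2.findContours(m,0,2)[0],key=cv2.contourArea)
    ap=cv2.approxPolyDP(cn,3,True)[:,0]+b[:2]; print(ap.tolist())
    print(np.round([onz(c,u,v,42)[:2] for u,v in ap],0).tolist(), cv2.minAreaRect(np.float32([onz(c,u,v,42)[:2] for u,v in cn[:,0]+b[:2]])))
# collar
print("collar",onz(t,246.86,206.42,80),onz(s,288.45,183.4,80),tri(t,(246.86,206.42),s,(288.45,183.4)))
# handle top
for c,b in((t,(228,180,252,206)),(s,(278,148,300,165))):
    hsv=cv2.cvtColor(c["image"],cv2.COLOR_BGR2HSV)[b[1]:b[3],b[0]:b[2]]
    m=cv2.inRange(hsv,(0,0,170),(180,50,255))
    n,l,st,ce=cv2.connectedComponentsWithStats(m);i=1+np.argmax(st[1:,4]);p=ce[i]+b[:2];print("top",p,st[i],onz(c,*p,144))
# green top face
hsv=cv2.cvtColor(t["image"],cv2.COLOR_BGR2HSV)
E
```

```text
red [(array([464., 210.]), np.int32(5), array([3, 3], dtype=int32))] [(array([451.15, 324.92]), np.int32(13), array([5, 4], dtype=int32))]
scr [array([ 584.46100544, -218.34415771,   42.5       ]), array([ 584.58881889, -218.45609359,   42.5       ])]
yel [array([ 559.39619419, -206.27058284,   42.3       ]), array([ 559.80374559, -205.35480151,   42.3       ])]
blu [array([ 557.55306463, -220.47094067,   42.3       ]), array([ 556.89335685, -219.17590683,   42.3       ])]
ringtri (array([486.85596509,   9.7211246 ,  43.32712098]), np.float64(0.26537988988232286))
rr [(array([366.75, 241.62]), np.int32(8), array([5, 7], dtype=int32)), (array([362. , 248.8]), np.int32(5), array([5, 2], dtype=int32))] [(array([337.53, 275.02]), np.int32(47), array([13, 12], dtype=int32))]
[[435, 177], [428, 231], [473, 239], [479, 184]]
[[618.0, -179.0], [506.0, -157.0], [488.0, -243.0], [601.0, -266.0]] ((552.8272094726562, -211.181640625), (93.2261962890625, 117.25912475585938), 78.85472869873047)
[[453, 286], [401, 312], [434, 352], [489, 323]]
[[615.0, -179.0], [506.0, -158.0], [486.0, -246.0], [596.0, -269.0]] ((550.921875, -213.60076904296875), (93.57915496826172, 116.36189270019531), 78.90187072753906)
collar [553.43317274 191.5767153   80.        ] [553.6578053  189.57542326  80.        ] (array([554.56983011, 191.6695337 ,  78.05138662]), np.float64(1.1561520297598251))
top [238.91411043 193.58895706] [  4   7  15  14 163] [557.31894115 194.31406941 144.        ]
top [287.63541667 156.        ] [ 3  4 14  9 96] [556.28814805 191.40363233 144.        ]
```

```bash
python3 - <<'E'
from m import *
for c,b in((t,(436,196,472,228)),(s,(418,290,456,336))):
    hsv=cv2.cvtColor(c["image"],cv2.COLOR_BGR2HSV)[b[1]:b[3],b[0]:b[2]]
    m=cv2.inRange(hsv,(0,0,0),(180,255,95))
    n,l,st,ce=cv2.connectedComponentsWithStats(m);i=1+np.argmax(st[1:,4])
    ys,xs=np.where(l==i);P=np.array([onz(c,u+b[0],v+b[1],48)[:2] for u,v in zip(xs,ys)])
    print(st[i],ce[i]+b[:2],"hull",cv2.minEnclosingCircle(np.float32(P)))
    k=cv2.resize(c["image"][b[1]:b[3],b[0]:b[2]],None,fx=10,fy=10,interpolation=cv2.INTER_CUBIC)
    cv2.imwrite(f"pics/k{b[0]}.png",k)
    for q in(0,.5):
        a=.75-q-.194
        k0=np.array([530.5,-207.6,70]);print(q,proj(c,k0)-b[:2],proj(c,k0+20*np.array([np.cos(a),np.sin(a),0]))-b[:2])
E
```

```text
[  7  13  22  19 309] [452.99676375 218.97411003] hull ((528.3530883789062, -206.63262939453125), 21.28609275817871)
0 [20.99702643 18.50156774] [14.70753911 10.09800589]
0.5 [20.99702643 18.50156774] [19.49192057  8.49043836]
[  2   0  36  44 681] [436.45814978 317.13362702] hull ((555.6777954101562, -203.24313354492188), 52.06742477416992)
0 [18.02743554 21.32257599] [19.78975187 11.96913817]
0.5 [18.02743554 21.32257599] [25.52747646 14.40675738]
```

View pics/k436.png

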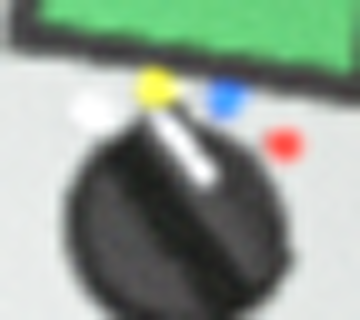

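View pics/k418.png

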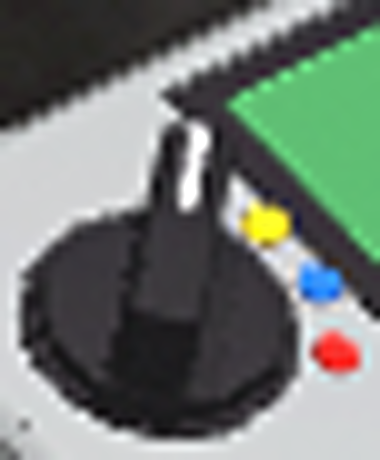

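```bash
cat >> h.py <<'E'
from scipy.spatial.transform import Rotation as Ro
def Rt(st):
    w,x,y,z=st["ee_rot"]; return Ro.from_quat([x,y,z,w])
def to(x,y,z,phi=None):
    st=manip.sense();R=Rt(st).as_matrix()
    d=R.T@(np.array([x,y,z])-st["eef_pos"])/1000
    cur=np.arctan2(R[1,0],R[0,0])
    th=0 if phi is None else (cur-phi+np.pi)%(2*np.pi)-np.pi
    print("rows",np.round(d,4),"turn",round(th,3)," phi",round(cur,3),"tilt z",np.round(R[:,2],4),"clk",round(st["clock"],2),"pos",np.round(st["eef_pos"],1),"F",np.round(st["ft_force"],1),"w",round(st["width"],3),"q",np.round(st["qpos"],3))
E
python3 -c "
from h import *
to(530,-207.4,150,-1.015)"
```

```text
rows [-0.5684  0.5675  0.0887] turn 2.289  phi 1.274 tilt z [-0. -0. -1.] clk 0.55 pos [153.6 502.1 238.7] F [ 0.7 -1.1  0.1] w 0.999 q [ 1.051  0.313  1.498 -0.     1.331 -0.223]
```

```bash
python3 -m pendant '-0.568 0.5675 0.02 2.289;-0.568 0.5675 0.02 2.289;-0.568 0.5675 0.02 2.289;-0.568 0.5675 0.02 2.289;-0.568 0.5675 0.02 2.289;-0.568 0.5675 0.02 2.289;-0.568 0.5675 0.02 2.289;-0.568 0.5675 0.02 2.289;-0.568 0.5675 0.02 2.289;-0.568 0.5675 0.02 2.289;-0.568 0.5675 0.02 2.289;-0.568 0.5675 0.02 2.289' -0.1 20; python3 -c "
from h import *
to(530,-207.4,150,-1.015)"
```

```text
clock: 1.55
eef_pos: [388.5, 58.4, 226.5]
ee_rot: [-0.0, 0.993, -0.116, 0.0]
ft_force: [0.8, 0.2, -0.1]
width: 0.451
rows [0.1989 0.2261 0.0767] turn 0.782  phi -0.233 tilt z [ 9.e-04 -1.e-04 -1.e+00] clk 1.55 pos [388.5  58.4 226.5] F [ 0.8  0.2 -0.1] w 0.451 q [-0.151  0.026  1.874  0.     1.24   0.081]
```

```bash
python3 -m pendant '0.199 0.226 0.077 0.782;0.199 0.226 0.077 0.782;0.199 0.226 0.077 0.782;0.199 0.226 0.077 0.782;0.199 0.226 0.077 0.782;0.199 0.226 0.077 0.782;0.199 0.226 0.077 0.782;0.199 0.226 0.077 0.782;0.199 0.226 0.077 0.782;0.199 0.226 0.077 0.782;0.199 0.226 0.077 0.782' ; python3 -c "
from h import *
to(530,-207.4,51,-1.015)
c=manip.capture('wrist');cv2.imwrite('pics/w1.png',c['image'])
print([proj(c,p) for p in ([530,-207.4,70],[530+20*np.cos(.556),-207.4+20*np.sin(.556),70])])
"
```

```text
clock: 2.47
eef_pos: [529.9, -206.6, 149.8]
ee_rot: [-0.0, 0.874, -0.486, 0.0]
ft_force: [-0.4, 0.2, 0.3]
width: 0.451
rows [0.0007 0.0004 0.0988] turn 0.001  phi -1.014 tilt z [ 8.e-04  2.e-04 -1.e+00] clk 2.47 pos [ 529.9 -206.6  149.8] F [-0.4  0.2  0.3] w 0.451 q [-5.780e-01  4.880e-01  1.484e+00  1.000e-03  1.169e+00  4.360e-01]
[array([319.66295926, 250.88381261]), array([319.6752948 , 220.09964559])]
```

View pics/w1.png

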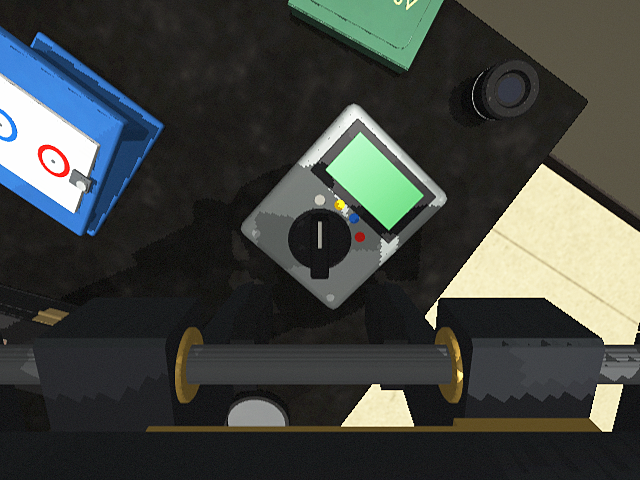

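```bash
python3 -m pendant '0.0007 0.0004 0.04 0;0.0007 0.0004 0.075 0;0.0007 0.0004 0.096 0;0.0007 0.0004 0.0975 0;0.0007 0.0004 0.0975 0' ; python3 -m pendant '0 0 0 0;0 0 0 0;0 0 0 0;0 0 0 0' -1 20;  python3 -c "
from h import *
to(530,-207.4,51,-2.015)
c=manip.capture('wrist');cv2.imwrite('pics/w2.png',c['image'][150:330,200:440].repeat(2,0).repeat(2,1))
"
```

```text
clock: 2.93
eef_pos: [530.0, -206.4, 53.1]
ee_rot: [-0.0, 0.875, -0.485, 0.0]
ft_force: [0.0, 0.1, 0.1]
width: 0.45
clock: 3.27
eef_pos: [530.4, -206.6, 54.2]
ee_rot: [-0.0, 0.875, -0.485, 0.001]
ft_force: [0.0, 0.5, -1.3]
width: 0.175
rows [0.0005 0.0008 0.0032] turn 1.002  phi -1.013 tilt z [ 2.2e-03 -7.0e-04 -1.0e+00] clk 3.27 pos [ 530.4 -206.6   54.2] F [ 0.   0.5 -1.3] w 0.175 q [-5.770e-01  6.120e-01  1.565e+00  1.000e-03  9.620e-01  4.350e-01]
```

View pics/w2.png

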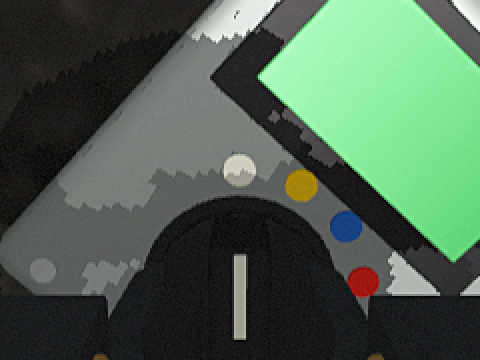

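```bash
python3 -m pendant '0 0 0 0;0 0 0 0;0 0 0 0.12;0 0 0 0.24;0 0 0 0.36;0 0 0 0.48;0 0 0 0.6;0 0 0 0.72;0 0 0 0.84;0 0 0 0.95;0 0 0 1.0;0 0 0 1.0' -1 25;  python3 -c "
from h import *
to(530,-207.4,51,-2.015)
c=manip.capture('wrist');cv2.imwrite('pics/w3.png',c['image'][150:330,200:440].repeat(2,0).repeat(2,1))
"
```

```text
clock: 4.32
eef_pos: [530.6, -207.5, 54.0]
ee_rot: [0.001, -0.534, 0.845, -0.002]
ft_force: [0.2, -4.4, -3.9]
width: 0.132
rows [0.0001 0.0006 0.003 ] turn 0.001  phi -2.014 tilt z [ 0.0028 -0.0022 -1.    ] clk 4.32 pos [ 530.6 -207.5   54. ] F [ 0.2 -4.4 -3.9] w 0.132 q [-0.578  0.613  1.564 -0.     0.961  1.436]
```

View pics/w3.png

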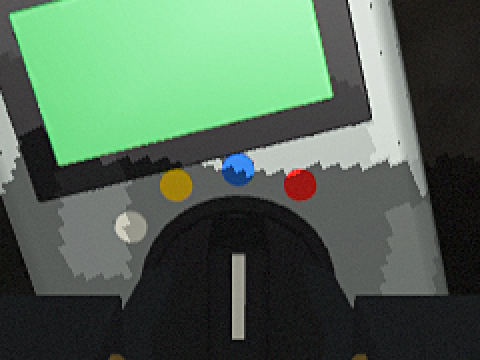

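```bash
python3 -m pendant '0 0 0 0;0 0 0 0;0 0 0 0;0 0 0 0' -0.1 20; python3 -m pendant '0 0 -0.04 0;0 0 -0.08 0;0 0 -0.12 0;0 0 -0.15 0;0 0 -0.15 0';  python3 -c "
from h import *
to(554.5,191.5,200,-2.015)
c=manip.capture('wrist');cv2.imwrite('pics/w4.png',c['image'])
"
```

```text
clock: 4.7
eef_pos: [530.6, -207.3, 54.1]
ee_rot: [0.001, -0.536, 0.844, -0.002]
ft_force: [-0.7, -0.7, 0.0]
width: 0.414
clock: 5.12
eef_pos: [532.0, -207.8, 210.7]
ee_rot: [0.003, -0.536, 0.844, -0.006]
ft_force: [0.7, 1.5, 0.9]
width: 0.448
rows [-0.371   0.1495  0.0079] turn 0.005  phi -2.01 tilt z [ 0.012  -0.0077 -0.9999] clk 5.12 pos [ 532.  -207.8  210.7] F [0.7 1.5 0.9] w 0.448 q [-0.578  0.428  1.408  0.     1.291  1.432]
```

View pics/w4.png

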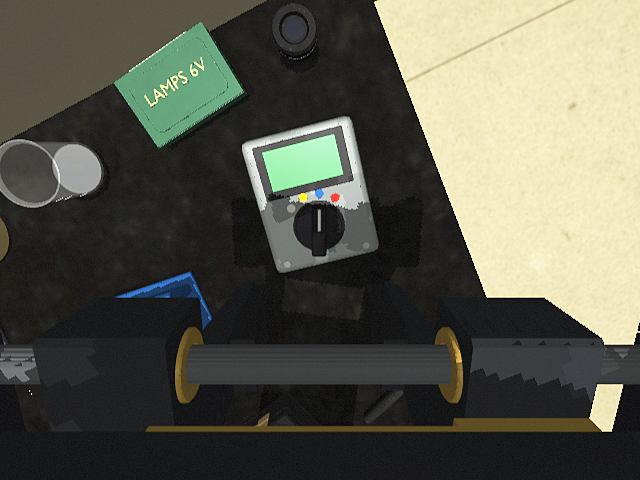

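```bash
python3 - <<'E'
from m import *
print("bottle cap top tri", tri(t,(172,141),s,(288,108)), "base est scene", onz(s,291,168,0), "neck/body right edge top", onz(t,205,180,0), onz(t,195,182,0))
print("orange top",tri(t,(181,228),s,(233,149)),"turq",tri(t,(224,260),s,(231,181)))
print("red ring scene",onz(s,337.5,275.0,43.3),"blue",onz(s,324.39,262.07,43.3))
# coupon white region in both
for c,b in((t,(325,220,385,270)),(s,(290,235,375,310))):
    hsv=cv2.cvtColor(c["image"],cv2.COLOR_BGR2HSV)[b[1]:b[3],b[0]:b[2]]
    m=cv2.inRange(hsv,(0,0,190),(180,45,255))
    m=cv2.morphologyEx(m,cv2.MORPH_CLOSE,np.ones((3,3)))
    cn=max(cv2.findContours(m,0,2)[0],key=cv2.contourArea)
    h=cv2.convexHull(cn)
    print(cv2.approxPolyDP(h,4,True)[:,0].tolist(),(cv2.approxPolyDP(h,4,True)[:,0]+b[:2]).tolist())
    # blue desk
    m=cv2.inRange(hsv,(95,120,80),(125,255,255))
    cn=max(cv2.findContours(m,0,2)[0],key=cv2.contourArea);h=cv2.convexHull(cn)
    print("desk",(cv2.approxPolyDP(h,3,True)[:,0]+b[:2]).tolist())
to(554.5,191.5,200,-2.015)
crop(s,288,130,50,50,6,"bot.png")
E
```

```text
bottle cap top tri (array([657.80702525, 314.36502411, 150.42487656]), np.float64(1.6458300410645195)) base est scene [654.29142679 307.24186322   0.        ] neck/body right edge top [638.774577  295.2154057   0.       ] [634.83939665 316.13353075   0.        ]
orange top (array([502.2384215 , 297.54273403, 129.15020181]), np.float64(2.0230067824975078)) turq (array([443.37960697, 221.40452968, 125.54104584]), np.float64(1.0344308728804796))
red ring scene [483.27035224 -28.76326682  43.3       ] blue [487.00378186   9.69531508  43.3       ]
[[8, 7], [50, 9], [48, 40], [6, 37]] [[333, 227], [375, 229], [373, 260], [331, 257]]
desk [[381, 220], [377, 269], [325, 269], [329, 220]]
[[68, 37], [41, 59], [15, 30], [41, 9]] [[358, 272], [331, 294], [305, 265], [331, 244]]
desk [[338, 235], [371, 266], [372, 286], [334, 309], [318, 309], [291, 278], [296, 269]]
rows [-0.3708  0.1471  0.003 ] turn 0.005  phi -2.01 tilt z [ 0.0019 -0.0012 -1.    ] clk 5.27 pos [ 529.9 -206.6  203.4] F [ 0.6 -0.2  0.5] w 0.451 q [-0.578  0.436  1.417  0.     1.287  1.433]
```

View pics/bot.png

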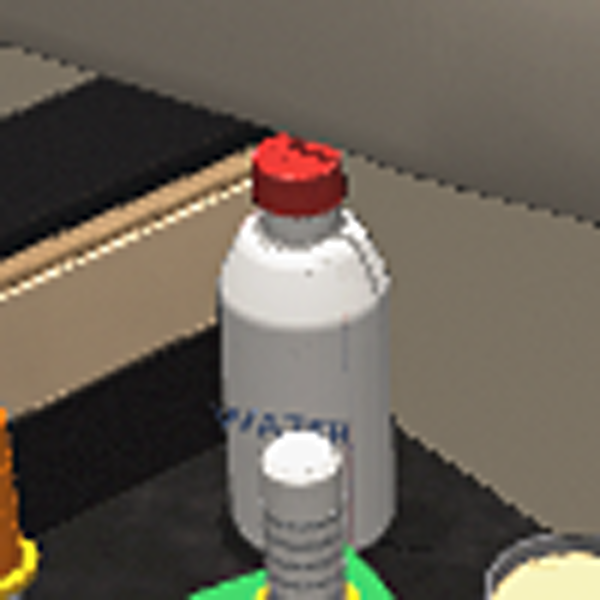

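```bash
python3 -m pendant '-0.371 0.147 -0.012 -0.343;-0.371 0.147 -0.012 -0.343;-0.371 0.147 -0.012 -0.343;-0.371 0.147 -0.012 -0.343;-0.371 0.147 -0.012 -0.343;-0.371 0.147 -0.012 -0.343;-0.371 0.147 -0.012 -0.343;-0.371 0.147 -0.012 -0.343;-0.371 0.147 -0.012 -0.343;-0.371 0.147 -0.012 -0.343;-0.371 0.147 -0.012 -0.343;-0.371 0.147 -0.012 -0.343' 0.4;  python3 -c "
from h import *
c=manip.capture('wrist');c=manip.capture('wrist');cv2.imwrite('pics/w5.png',c['image'])
to(554.5,191.5,92,-1.667)
for z in(144,82,76): print(z,proj(c,[554.5,191.5,z]))
"
```

```text
clock: 6.27
eef_pos: [553.9, 192.6, 213.0]
ee_rot: [-0.001, -0.673, 0.74, -0.0]
ft_force: [-0.5, 0.3, -0.8]
width: 0.701
rows [-9.000e-04 -1.000e-04  1.218e-01] turn -0.001  phi -1.668 tilt z [-4.0e-04 -1.7e-03 -1.0e+00] clk 6.37 pos [554.4 190.8 213.8] F [ 0.5 -0.3  0.2] w 0.7 q [ 0.133  0.467  1.341 -0.002  1.334  1.801]
144 [318.40025583 254.75075147]
82 [318.20876174 230.38353334]
76 [318.19440993 228.55729535]
```

View pics/w5.png

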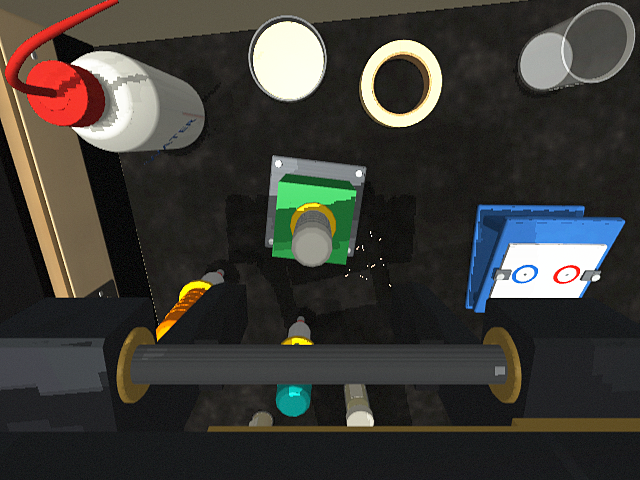

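```bash
python3 -c "
from h import *
c=manip.capture('wrist')
crop(c,315,215,60,65,5,'w5c.png')
hsv=cv2.cvtColor(c['image'],cv2.COLOR_BGR2HSV)[190:280,260:380]
m=cv2.inRange(hsv,(20,120,100),(35,255,255));ys,xs=np.where(m);print('collar x',xs.min()+260,xs.max()+260,'y',ys.min()+190,ys.max()+190)
g=cv2.inRange(hsv,(0,0,70),(180,60,255));n,l,st,ce=cv2.connectedComponentsWithStats(g);print(st[1:],ce[1:]+[260,190])
print(onz(c,313,246,144),onz(c,313,221,82))
"
```

```text
collar x 289 334 y 203 237
[[   4    0   13   57  445]
 [  99    1    3    6    9]
 [  97    3    1    1    1]
 [  95    5    1    1    1]
 [  96    9    2    6   11]
 [ 100   12    1    1    1]
 [  94   15    1    2    2]
 [  98   15    2    3    3]
 [  93   18    1    1    1]
 [  95   18    1    1    1]
 [  30   21   41   57 1838]
 [  92   20    6    8   11]
 [  97   22    2    3    3]
 [  92   27    1    2    2]
 [  87   30   11   37  222]
 [ 109   41    1    2    2]
 [ 111   46    1    2    2]
 [ 118   49    1    2    2]
 [  95   57    2    3    4]
 [  98   57    1    2    2]
 [ 102   59    1    3    3]
 [ 108   61    2    2    4]
 [ 119   68    1    2    2]
 [ 107   75    1    2    2]
 [ 111   75    2    3    3]
 [  87   79    2    2    2]
 [  85   85    1    1    1]
 [  87   84    1    2    2]
 [ 101   86    1    1    1]
 [ 106   89    1    1    1]] [[269.98876404 217.73258427]
 [360.         193.        ]
 [357.         193.        ]
 [355.         195.        ]
 [356.45454545 201.27272727]
 [360.         202.        ]
 [354.         205.5       ]
 [358.33333333 206.        ]
 [353.         208.        ]
 [355.         208.        ]
 [310.92002176 239.30141458]
 [354.18181818 214.09090909]
 [357.33333333 213.        ]
 [352.         217.5       ]
 [351.77927928 237.78828829]
 [369.         231.5       ]
 [371.         236.5       ]
 [378.         239.5       ]
 [355.5        248.        ]
 [358.         247.5       ]
 [362.         250.        ]
 [368.5        251.5       ]
 [379.         258.5       ]
 [367.         265.5       ]
 [371.33333333 266.        ]
 [347.5        269.5       ]
 [345.         275.        ]
 [347.         274.5       ]
 [361.         276.        ]
 [366.         279.        ]]
[560.48348598 193.59158222 144.        ] [562.4491847  194.12836271  82.        ]
```

View pics/w5c.png

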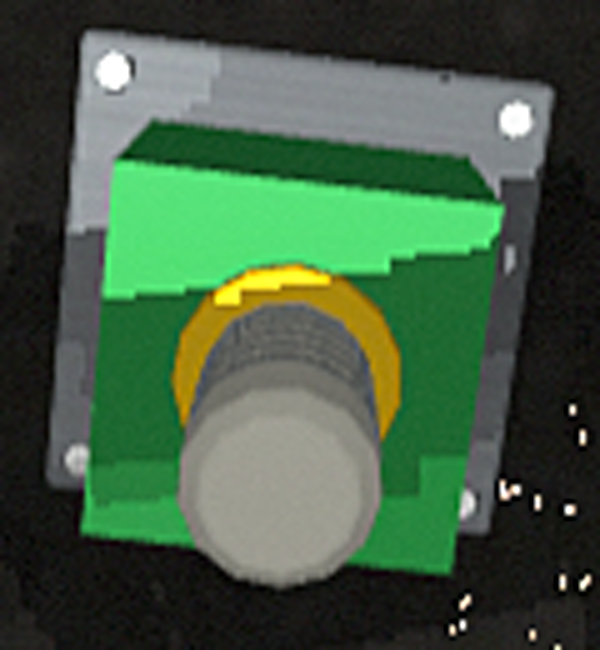

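```bash
python3 -c "
from h import *
c=manip.capture('wrist')
for u,v,z in [(311,247,144),(312.4,224.6,82),(313.4,207.4,6),(312.8,223.8,76)]: print(z,onz(c,u,v,z))
for u,v in [(524.5,274),(567,274)]: print(onz(c,u,v,43.3))
# blue/red rings from wrist
hsv=cv2.cvtColor(c['image'],cv2.COLOR_BGR2HSV)
for nm,lo,hi in(('b',(95,120,80),(125,255,255)),('r',(0,100,80),(10,255,255))):
    m=np.zeros(hsv.shape[:2],np.uint8);m[258:290,508:585]=cv2.inRange(hsv,np.array(lo),np.array(hi))[258:290,508:585]
    n,l,st,ce=cv2.connectedComponentsWithStats(m);i=1+np.argmax(st[1:,4]);
    u0,v0,w,h=st[i][:4];print(nm,st[i],ce[i],onz(c,u0+(w-1)/2,v0+(h-1)/2,43.3))
to(559,193.5,92,-1.667)
"
```

```text
144 [560.08512364 194.5803455  144.        ]
82 [559.85481424 194.59833592  82.        ]
6 [559.54731443 194.69789554   6.        ]
76 [559.10875219 194.44224868  76.        ]
[486.13832228   8.74695652  43.3       ]
[482.27871095 -29.79895362  43.3       ]
b [511 265  26  19 159] [523.31446541 273.40251572] [486.22910945   9.65364737  43.3       ]
r [552 265  27  19 170] [565.01176471 273.66470588] [482.4603904  -27.98452229  43.3       ]
rows [-0.0036 -0.0039  0.1224] turn -0.002  phi -1.669 tilt z [ 7.0e-04 -1.4e-03 -1.0e+00] clk 6.47 pos [554.6 190.5 214.4] F [-0.1  0.7  0.7] w 0.699 q [ 0.132  0.467  1.341 -0.002  1.334  1.801]
```

```bash
python3 -m pendant '-0.0036 -0.0036 0.02 0;-0.0036 -0.0036 0.05 0;-0.0036 -0.0036 0.085 0;-0.0036 -0.0036 0.11 0;-0.0036 -0.0036 0.122 0;-0.0036 -0.0036 0.122 0'; python3 -m pendant '0 0 0 0;0 0 0 0;0 0 0 0;0 0 0 0;0 0 0 0;0 0 0 0;0 0 0 0' -1 25;  python3 -c "
from h import *
to(558.5,193.7,92,-1.667)
c=manip.capture('wrist');cv2.imwrite('pics/w6.png',c['image'])
c=manip.capture('scene');crop(c,288,160,50,50,6,'s6.png')
"
```

```text
clock: 6.97
eef_pos: [557.7, 192.5, 90.1]
ee_rot: [-0.002, -0.671, 0.741, 0.001]
ft_force: [-1.0, 0.5, -1.0]
width: 0.701
clock: 7.55
eef_pos: [558.0, 193.0, 90.8]
ee_rot: [-0.001, -0.671, 0.741, 0.0]
ft_force: [0.3, 3.5, 4.5]
width: 0.287
rows [-0.0007 -0.0004 -0.0012] turn -0.003  phi -1.67 tilt z [-0.0023 -0.0011 -1.    ] clk 7.55 pos [558.  193.   90.8] F [0.3 3.5 4.5] w 0.287 q [ 1.350e-01  6.030e-01  1.466e+00 -1.000e-03  1.075e+00  1.806e+00]
```

View pics/w6.png

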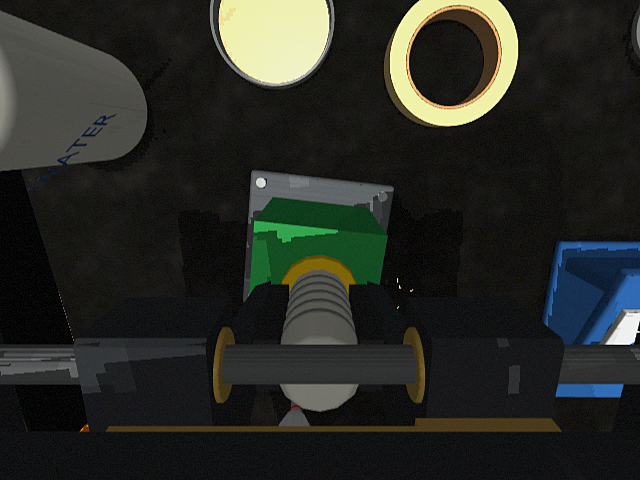

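View pics/s6.png

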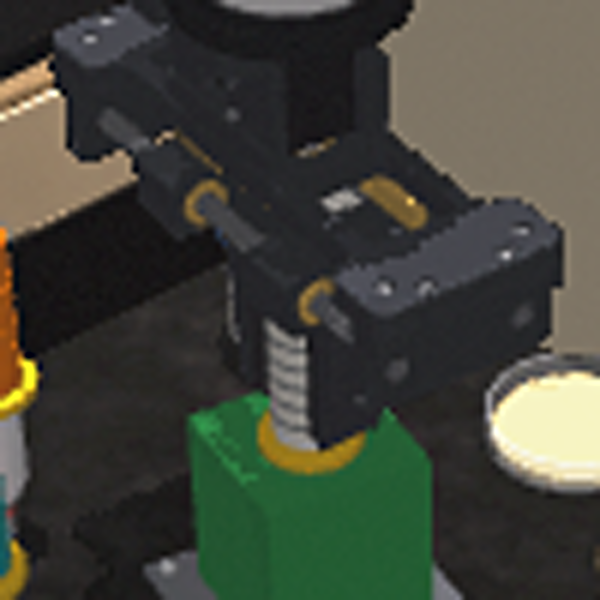

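```bash
python3 -m pendant '0 0 -0.01 0;0 0 -0.03 0;0 0 -0.06 0;0 0 -0.09 0;0 0 -0.12 0;0 0 -0.15 0;0 0 -0.17 0;0 0 -0.17 0' -1 25;  python3 -c "
from h import *
c=manip.capture('scene');cv2.imwrite('pics/s7.png',c['image'])
to(540,63,270,-1.667)
"
```

```text
clock: 8.32
eef_pos: [559.4, 193.0, 265.2]
ee_rot: [0.001, -0.671, 0.741, -0.002]
ft_force: [0.2, 0.6, -1.1]
width: 0.286
rows [ 0.1312  0.0058 -0.0076] turn -0.003  phi -1.67 tilt z [ 4.0e-04 -1.5e-03 -1.0e+00] clk 8.37 pos [558.7 192.9 262.2] F [-0.8  0.4 -2.5] w 0.29 q [ 0.135  0.447  1.245 -0.002  1.449  1.806]
```

View pics/s7.png

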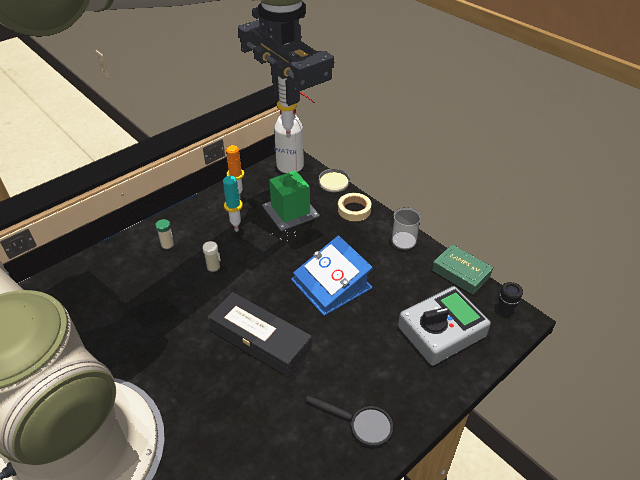

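```bash
python3 -m pendant '0.131 0.006 -0.008 0;0.131 0.006 -0.008 0;0.131 0.006 -0.008 0;0.131 0.006 -0.008 0;0.131 0.006 -0.008 0;0.131 0.006 -0.008 0'; python3 -m pendant '0 -0.04 0 0;0 -0.08 0 0;0 -0.12 0 0;0 -0.16 0 0;0 -0.20 0 0;0 -0.24 0 0;0 -0.27 0 0;0 -0.3 0 0;0 -0.3 0 0' ;  python3 -c "
from h import *
to(540,63,270,-1.667)
"
```

```text
clock: 8.87
eef_pos: [539.4, 63.4, 269.0]
ee_rot: [-0.001, -0.671, 0.742, 0.0]
ft_force: [0.7, 0.3, -1.9]
width: 0.286
clock: 9.62
eef_pos: [787.4, 34.0, 240.3]
ee_rot: [0.002, -0.671, 0.741, -0.001]
ft_force: [1.4, -0.6, -3.3]
width: 0.289
rows [-0.0046  0.2489 -0.0309] turn -0.002  phi -1.669 tilt z [ 0.0051  0.0019 -1.    ] clk 9.62 pos [787.4  34.  240.3] F [ 1.4 -0.6 -3.3] w 0.289 q [-0.106  1.079  0.194  0.002  1.864  1.564]
```

```bash
python3 -c "
from h import *
to(558.5,193,200,-1.667)
"
```

```text
rows [-0.1356  0.2436  0.0394] turn -0.002  phi -1.669 tilt z [ 0.0051  0.0019 -1.    ] clk 9.62 pos [787.4  34.  240.3] F [ 1.4 -0.6 -3.3] w 0.289 q [-0.106  1.079  0.194  0.002  1.864  1.564]
```

```bash
python3 -m pendant '-0.1356 0.2436 0.038 -0.002;-0.1356 0.2436 0.038 -0.002;-0.1356 0.2436 0.038 -0.002;-0.1356 0.2436 0.038 -0.002;-0.1356 0.2436 0.038 -0.002;-0.1356 0.2436 0.038 -0.002;-0.1356 0.2436 0.038 -0.002;-0.1356 0.2436 0.038 -0.002;-0.1356 0.2436 0.038 -0.002;-0.1356 0.2436 0.038 -0.002;-0.1356 0.2436 0.038 -0.002'; python3 -c "
from h import *
c=manip.capture('wrist');c=manip.capture('wrist');cv2.imwrite('pics/w8.png',c['image'])
to(558.2,193,130,-1.667)
"
```

```text
clock: 10.53
eef_pos: [559.2, 193.7, 202.5]
ee_rot: [0.004, -0.673, 0.74, -0.002]
ft_force: [-0.0, 0.4, -0.7]
width: 0.285
rows [0.0001 0.0019 0.0719] turn -0.001  phi -1.668 tilt z [ 0.0069  0.002  -1.    ] clk 10.63 pos [559.6 192.8 201.9] F [ 0.6  0.2 -1. ] w 0.286 q [1.340e-01 4.840e-01 1.347e+00 1.000e-03 1.304e+00 1.801e+00]
```

View pics/w8.png

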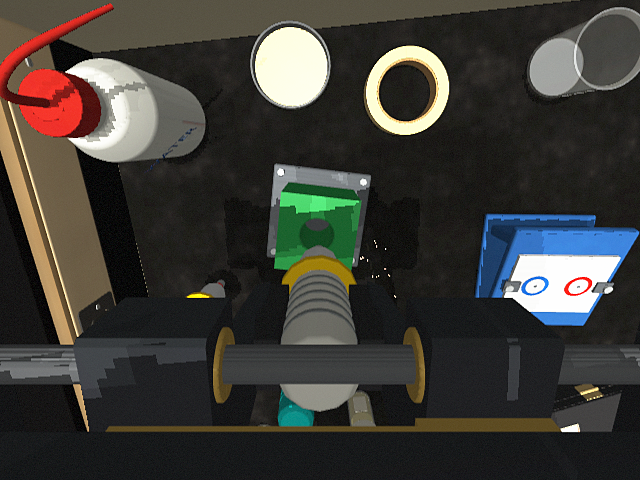

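```bash
python3 -m pendant '0 0.001 0.03 0;0 0.0014 0.05 0;0 0.0014 0.06 0;0 0.0014 0.066 0;0 0.0014 0.072 0;0 0.0014 0.072 0;0 0.0014 0.072 0'; python3 -c "
from h import *
c=manip.capture('scene');crop(c,288,150,60,60,6,'s9.png')
to(558.2,193,130,-1.667)
"
```

```text
clock: 11.22
eef_pos: [559.2, 193.1, 130.6]
ee_rot: [0.004, -0.672, 0.741, -0.002]
ft_force: [-0.4, 0.7, -2.3]
width: 0.287
rows [0.0002 0.001  0.0008] turn -0.001  phi -1.668 tilt z [ 0.0085  0.0022 -1.    ] clk 11.27 pos [559.2 193.1 130.8] F [-0.  -0.2 -1.7] w 0.292 q [1.340e-01 5.520e-01 1.435e+00 1.000e-03 1.146e+00 1.801e+00]
```

View pics/s9.png

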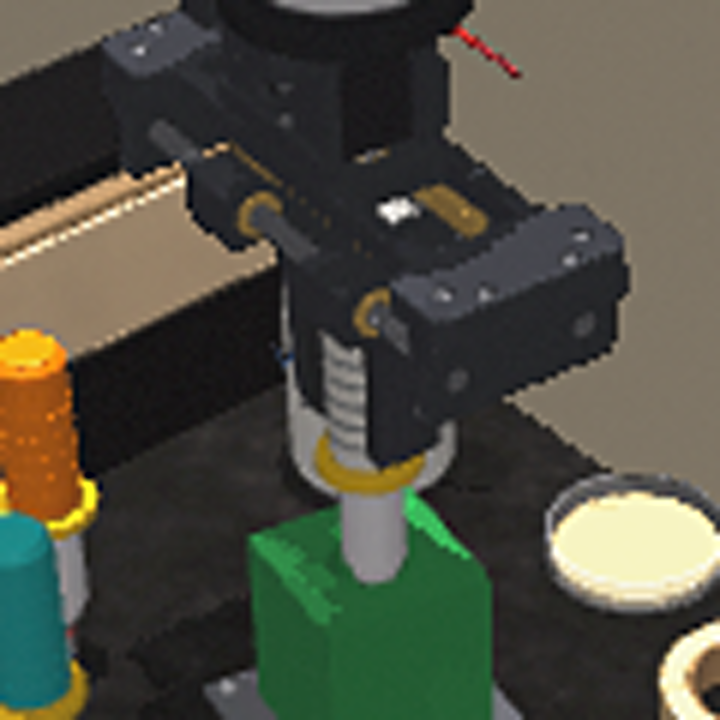

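```bash
python3 -m pendant '0 0 0.004 0;0 0.003 0.0042 0;0 0.006 0.0042 0;0 0.009 0.0042 0;0 0.012 0.0042 0;0 0.014 0.0042 0;0 0.014 0.0042 0' -1 10; python3 -c "
from h import *
c=manip.capture('scene');crop(c,288,150,60,60,6,'s10.png')
to(558.2,193,126.6,-1.667)
"
```

```text
clock: 11.85
eef_pos: [545.2, 194.7, 126.9]
ee_rot: [0.004, -0.672, 0.74, -0.002]
ft_force: [1.2, 0.8, 0.4]
width: 0.289
rows [ 0.0004 -0.013   0.0004] turn -0.001  phi -1.668 tilt z [ 0.0092  0.0026 -1.    ] clk 11.9 pos [545.3 194.7 126.9] F [2.8 1.5 0.3] w 0.288 q [1.400e-01 5.310e-01 1.482e+00 1.000e-03 1.120e+00 1.807e+00]
```

View pics/s10.png

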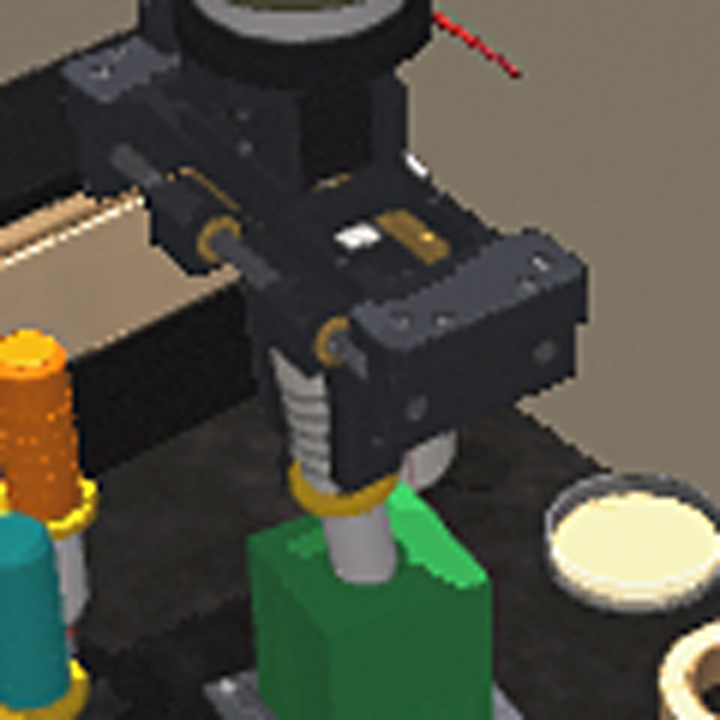

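```bash
python3 -m pendant '0 0.003 0 0;0 0.006 0 0;0 0.009 0 0;0 0.012 0 0;0 0.014 0 0;0 0.014 0 0;0 0.014 0 0' -1 10; python3 -c "
from h import *
c=manip.capture('scene');crop(c,288,150,60,60,6,'s11.png')
to(558.2,193,126.6,-1.667)
"
```

```text
clock: 12.48
eef_pos: [531.1, 196.0, 126.7]
ee_rot: [0.004, -0.672, 0.74, -0.002]
ft_force: [0.8, 0.8, -0.2]
width: 0.287
rows [ 0.0003 -0.0272  0.0003] turn -0.001  phi -1.668 tilt z [ 0.0086  0.0024 -1.    ] clk 12.53 pos [531.2 196.  126.7] F [ 0.1  1.1 -0.3] w 0.288 q [1.460e-01 5.060e-01 1.523e+00 1.000e-03 1.104e+00 1.813e+00]
```

View pics/s11.png

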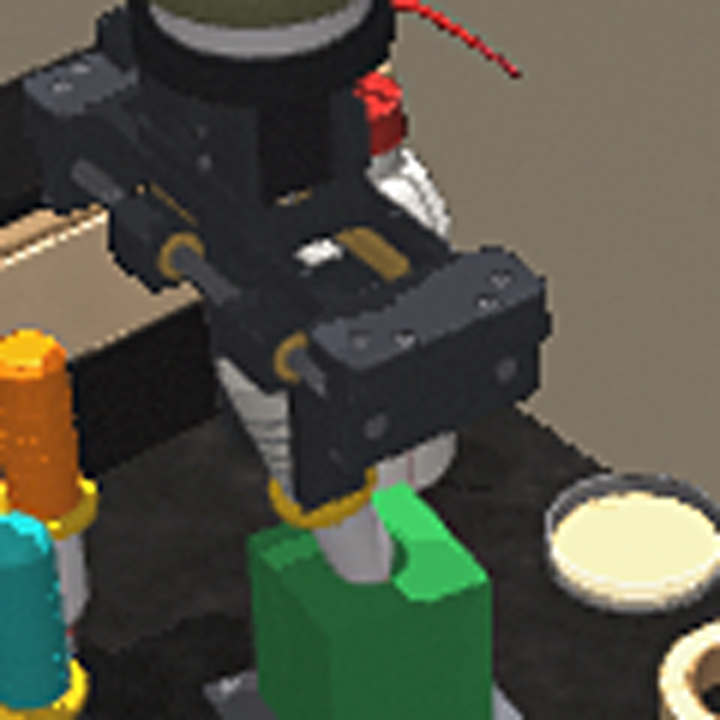

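```bash
python3 -m pendant '0 0 0 0;0 0 0 0;0 0 -0.01 0;0 0 -0.03 0;0 0 -0.06 0;0 0 -0.09 0;0 0 -0.09 0' -1 35; python3 -c "
from h import *
c=manip.capture('scene');
to(442.4,14,165,-1.667)
"
```

```text
clock: 13.12
eef_pos: [532.1, 196.0, 223.0]
ee_rot: [0.008, -0.672, 0.74, -0.005]
ft_force: [1.6, 0.1, 0.1]
width: 0.284
rows [0.1898 0.0716 0.0531] turn -0.001  phi -1.668 tilt z [ 0.0136  0.003  -0.9999] clk 13.17 pos [531.2 195.8 219.9] F [ 0.3  0.1 -2.6] w 0.284 q [1.460e-01 4.100e-01 1.410e+00 1.000e-03 1.307e+00 1.813e+00]
```

```bash
python3 -m pendant '0.19 0.072 0.02 0;0.19 0.072 0.02 0;0.19 0.072 0.03 0;0.19 0.072 0.04 0;0.19 0.072 0.053 0;0.19 0.072 0.053 0;0.19 0.072 0.053 0;0.19 0.072 0.053 0'; python3 -c "
from h import *
S=manip.capture('scene');S=manip.capture('scene');T=manip.capture('top');W=manip.capture('wrist')
to(442.4,14,165,-1.667)
crop(S,315,225,66,50,6,'s12.png')
crop(T,345,250,66,50,6,'t12.png')
cv2.imwrite('pics/w12.png',W['image'])
"
```

```text
clock: 13.83
eef_pos: [442.0, 14.1, 165.1]
ee_rot: [0.006, -0.672, 0.741, -0.003]
ft_force: [-0.2, 0.8, -0.7]
width: 0.282
rows [ 0.0007 -0.      0.0005] turn 0.001  phi -1.666 tilt z [ 0.0144  0.0029 -0.9999] clk 14.03 pos [442.4  14.7 165.5] F [-0.  -0.6 -1.2] w 0.286 q [-0.236  0.203  1.847  0.007  1.078  1.426]
```

View pics/s12.png

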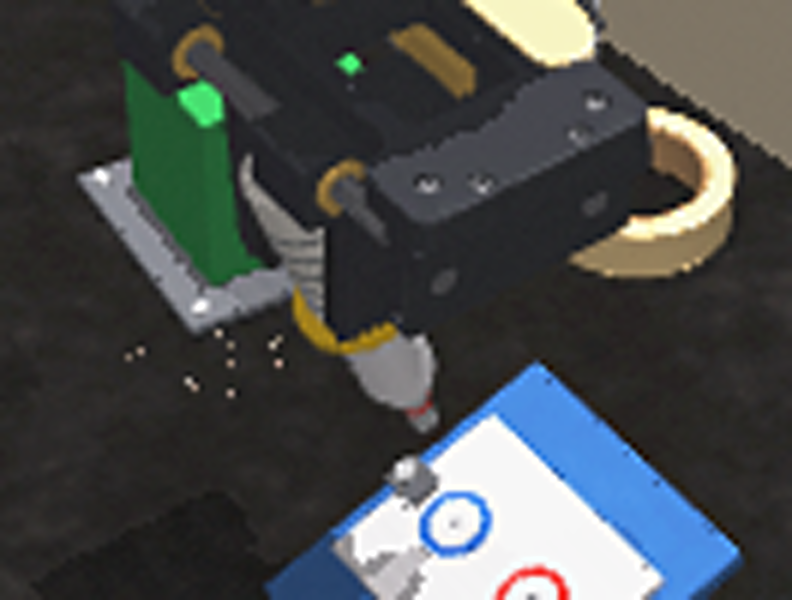

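View pics/t12.png

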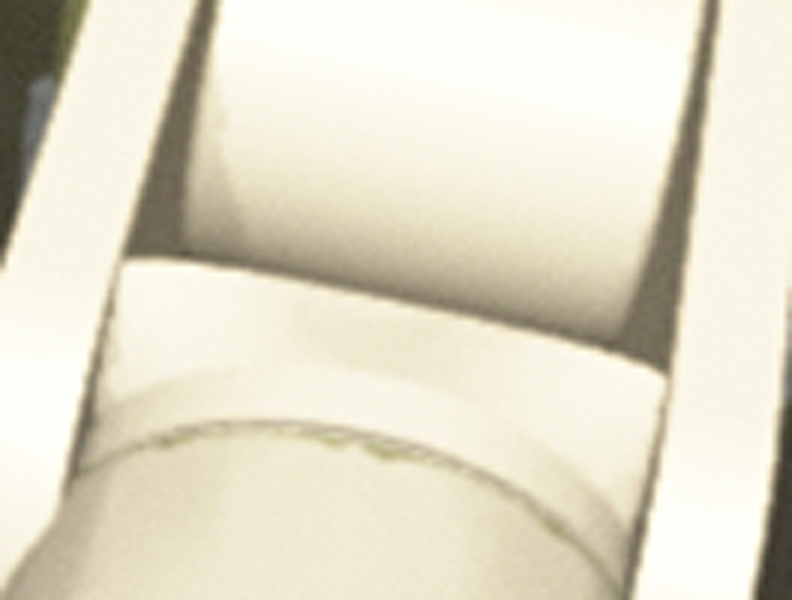

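View pics/w12.png

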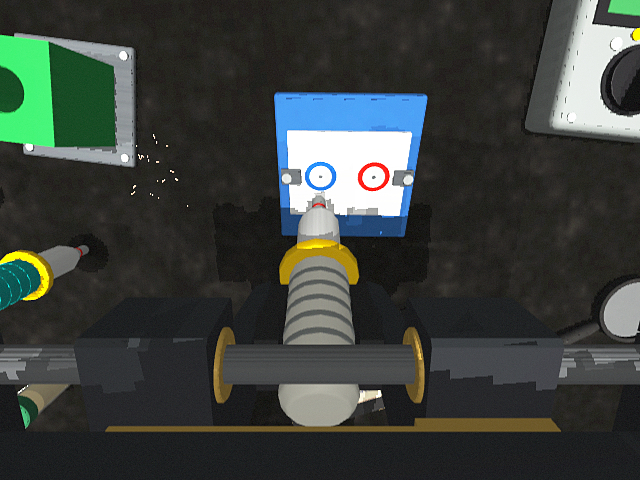

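```bash
python3 -c "
from h import *
W=manip.capture('wrist');S=manip.capture('scene')
crop(W,320,225,50,65,8,'w13.png')
im=cv2.imread('pics/w13.png');print(im.shape)
im=im[:,:]
cv2.imwrite('pics/w13.png',cv2.resize(im,(462,600)))
crop(S,310,240,30,25,13,'s13.png')
"
```

```text
(1040, 800, 3)
```

View pics/w13.png

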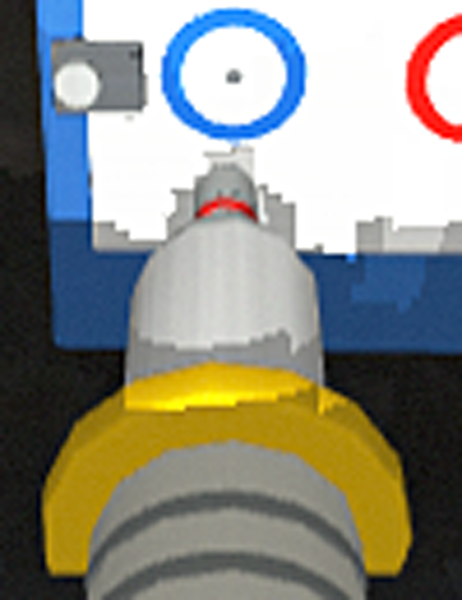

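View pics/s13.png

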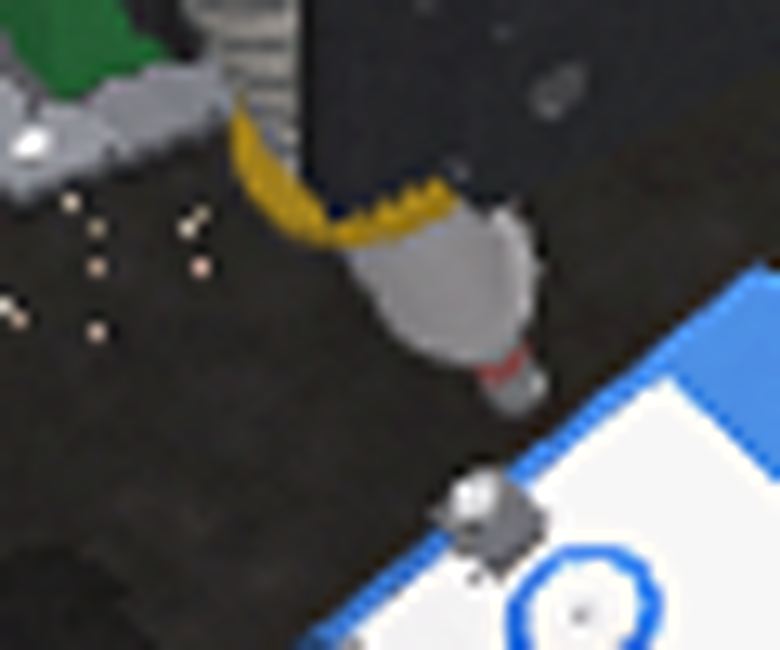

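```bash
cat > ax.py <<'E'
from h import *
def run(tw,ts,sw,ss,W=None,S=None,L=100):
    W=W or manip.capture('wrist');S=S or manip.capture('scene')
    st=manip.sense();R=Rt(st).as_matrix();G=st["eef_pos"]-19*R[:,2]
    tip,e1=tri(W,tw,S,ts);sp,e2=tri(W,sw,S,ss)
    print("tip",tip,e1,"spot",sp,e2,"G",G)
    a=G-tip;print("len",np.linalg.norm(a));u=a/np.linalg.norm(a)
    yaw=-0.096;n=np.array([-np.sin(.349)*np.cos(yaw),-np.sin(.349)*np.sin(yaw),np.cos(.349)])
    X=np.array([np.cos(.349)*np.cos(yaw),np.cos(.349)*np.sin(yaw),np.sin(.349)]);Y=np.cross(n,X)
    print("u",u,"n",n,"err deg",np.degrees(np.arccos(u@n)),"along X",np.degrees(u@X),"Y",np.degrees(u@Y))
    d=tip-sp;print("tip-spot in coupon X,Y,n",d@X,d@Y,d@n)
E
python3 -c "
from ax import *
run((318.7,195.1),(320,246.5),(320.6,176.2),(324.7,262.2))
W=manip.capture('wrist');S=manip.capture('scene')
print(tri(W,(318.9,204.8),S,(318.7,243.3)))
# collar expected projection for candidate thetas
"
```

```text
tip [478.41176627  11.50662064  87.19121798] 0.5740407213544975 spot [486.54122779   9.00880577  43.89214684] 0.8746361376023127 G [441.85442606  14.19952891 184.24145535]
len 103.74217778521158
u [-0.35238647  0.0259577   0.93549451] n [-0.34038373  0.03277759  0.93971514] err deg 0.8271141162025688 along X -0.690769992729824 Y -0.45487037453630313
tip-spot in coupon X,Y,n 6.97728377244905 1.7070836544773447 43.5378015316385
(array([474.41008156,  11.13641105,  98.03977299]), np.float64(0.4333177285543918))
```

```bash
cat >> ax.py <<'E'
def mv(dx,dy,dn):
    st=manip.sense();R=Rt(st).as_matrix();yaw=-0.096
    n=np.array([-np.sin(.349)*np.cos(yaw),-np.sin(.349)*np.sin(yaw),np.cos(.349)])
    X=np.array([np.cos(.349)*np.cos(yaw),np.cos(.349)*np.sin(yaw),np.sin(.349)]);Y=np.cross(n,X)
    f=st["ft_force"]
    print("rows",np.round(R.T@(dx*X+dy*Y+dn*n)/1000,4),"pos",st["eef_pos"],"F",f,"Fn",f@n,"clk",st["clock"],"tz",R[:,2])
E
python3 -c "
from ax import *
mv(-7,-1.7,-30)"
```

```text
rows [ 0.0018 -0.0033  0.0306] pos [442.03020102  14.03685199 165.20949933] F [ 0.9365353  -0.43165169 -1.34039544] Fn -1.5925197706154584 clk 14.3333 tz [ 0.01384754  0.00297135 -0.9998997 ]
```

```bash
python3 -m pendant '0.0004 -0.001 0.008 0;0.001 -0.002 0.018 0;0.0018 -0.0033 0.026 0;0.0018 -0.0033 0.0306 0;0.0018 -0.0033 0.0306 0;0.0018 -0.0033 0.0306 0'; python3 -c "
from ax import *
W=manip.capture('wrist');S=manip.capture('scene')
crop(W,320,205,30,40,10,'w14.png')
crop(S,315,250,30,25,13,'s14.png')
mv(0,0,-10)
"
```

```text
clock: 14.83
eef_pos: [445.5, 12.0, 134.5]
ee_rot: [0.006, -0.672, 0.74, -0.003]
ft_force: [0.4, -0.5, -1.2]
width: 0.278
rows [ 0.     -0.0033  0.0094] pos [445.77654953  11.97095959 134.95167136] F [ 0.46070707 -0.03129212 -0.7436241 ] Fn -0.8566377007598827 clk 14.9333 tz [ 0.01445499  0.00284166 -0.99989148]
```

View pics/w14.png

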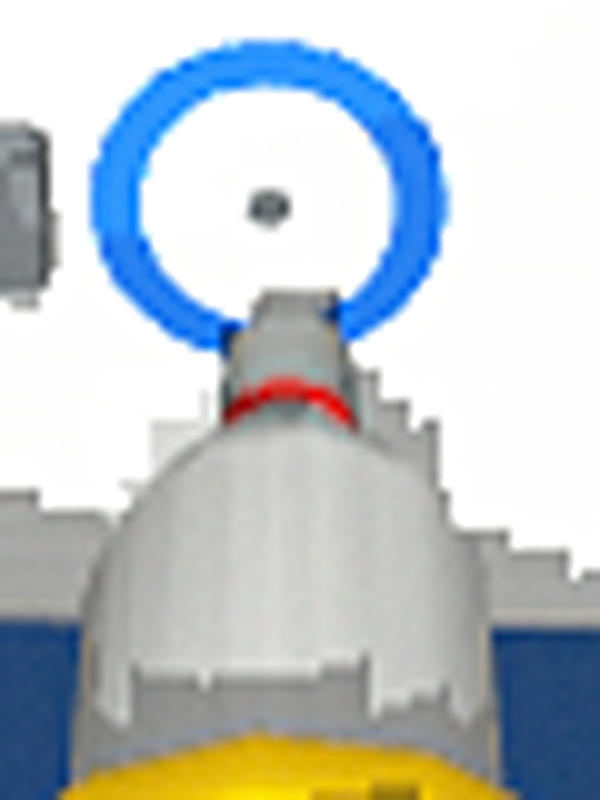

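View pics/s14.png

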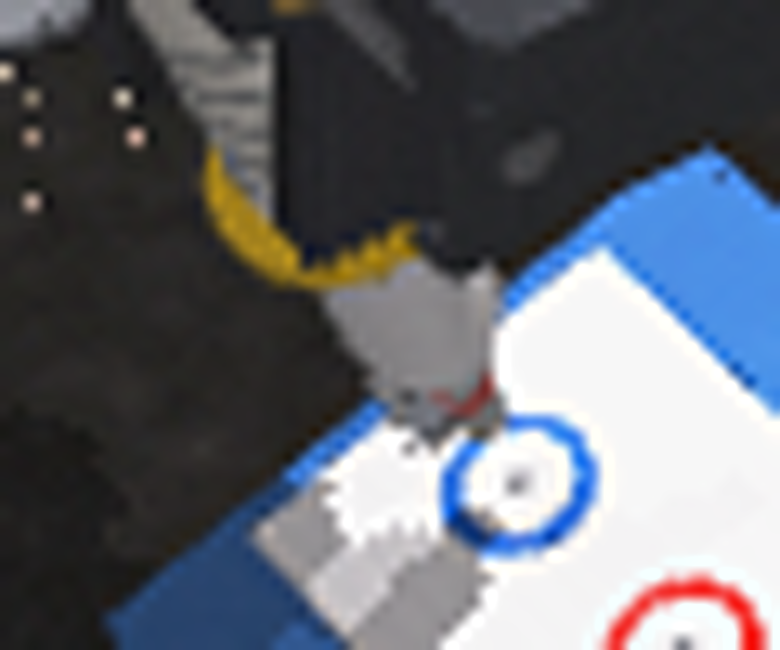

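```bash
python3 -c "
from ax import *
run((319,194.5),(322.2,258.3),(316.8,185.7),(324.8,262.1))"
```

```text
tip [482.01530805   9.06446983  56.89662224] 1.3803221885819237 spot [486.86418719   9.21667073  43.79891317] 1.0389725366854787 G [445.4725394   11.96413617 153.99716356]
len 103.78967738353012
u [-0.35208481  0.02793791  0.93555105] n [-0.34038373  0.03277759  0.93971514] err deg 0.7637338456368006 along X -0.6837143896023079 Y -0.3402785255240787
tip-spot in coupon X,Y,n -0.043005404464030485 -0.6162778270455197 13.95360630638078
```

```bash
python3 -c "
from ax import *
mv(0,.6,-12);mv(0,.6,-21)"; python3 -m pendant '-0.0003 -0.002 0.006 0;-0.0006 -0.0039 0.0112 0;-0.0006 -0.0039 0.0112 0;-0.0006 -0.0039 0.0112 0'; python3 -c "
from ax import *
W=manip.capture('wrist');S=manip.capture('scene')
crop(W,320,205,30,40,10,'w15.png')
crop(S,315,250,30,25,13,'s15.png')
mv(0,0,-10)
"
```

```text
rows [-0.0006 -0.0039  0.0113] pos [445.74957596  12.01755904 134.9992585 ] F [ 0.79422214 -0.34958028 -0.7725978 ] Fn -1.007820544702571 clk 15.0333 tz [ 0.01458087  0.00281173 -0.99988974]
rows [-0.0005 -0.0069  0.0198] pos [445.74957596  12.01755904 134.9992585 ] F [ 0.79422214 -0.34958028 -0.7725978 ] Fn -1.007820544702571 clk 15.0333 tz [ 0.01458087  0.00281173 -0.99988974]
clock: 15.37
eef_pos: [449.7, 12.3, 123.4]
ee_rot: [0.006, -0.672, 0.74, -0.003]
ft_force: [-0.2, -0.3, 0.2]
width: 0.281
rows [ 0.     -0.0033  0.0094] pos [449.86931855  12.26700601 123.82180416] F [ 0.48668168  0.3819411  -2.00507406] Fn -2.0373378718256925 clk 15.4667 tz [ 0.01443365  0.00282598 -0.99989184]
```

View pics/w15.png

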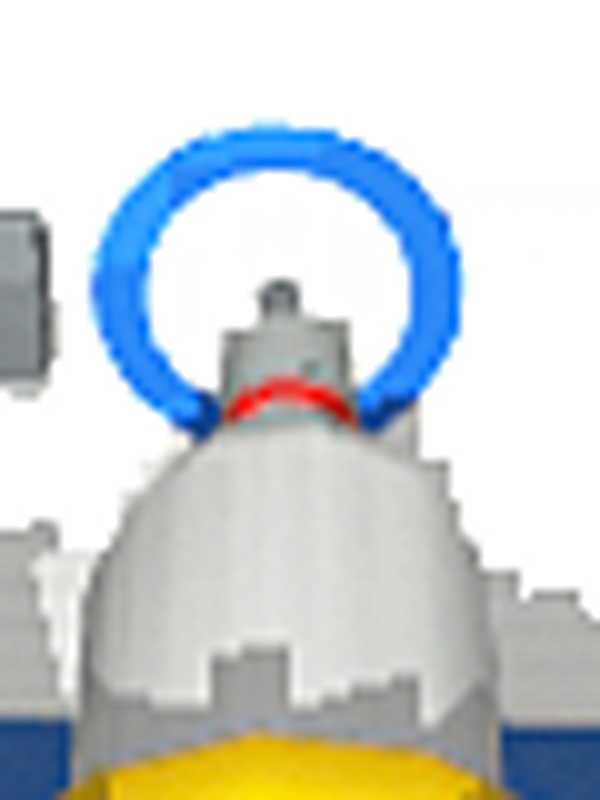

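View pics/s15.png

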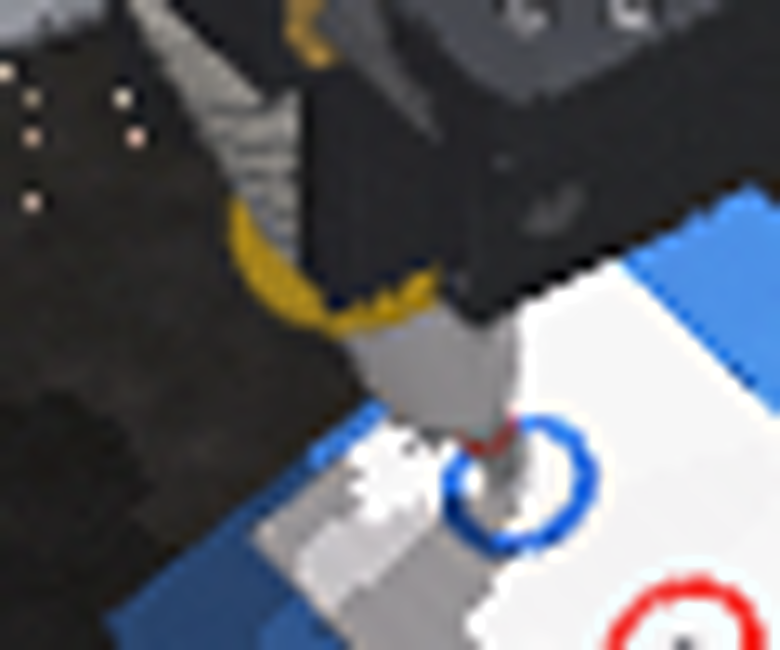

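```bash
python3 -m pendant '0 -0.0005 0.0015 0;0 -0.001 0.003 0;0 -0.0013 0.0038 0;0 -0.0013 0.0038 0;0 -0.0013 0.0038 0'; cat >> ax.py <<'E'
def look(k,N=6):
    yaw=-0.096
    n=np.array([-np.sin(.349)*np.cos(yaw),-np.sin(.349)*np.sin(yaw),np.cos(.349)])
    F=[]
    for i in range(N):
        W=manip.capture('wrist');F.append(manip.sense()["ft_force"])
    S=manip.capture('scene')
    w=cv2.resize(W["image"][165:235,290:350],None,fx=8,fy=8,interpolation=cv2.INTER_CUBIC)[:520]
    s=cv2.resize(S["image"][235:275,300:345],(390*45//40,390),interpolation=cv2.INTER_CUBIC)
    o=np.zeros((520,480+s.shape[1]-160,3),np.uint8) if 0 else np.zeros((520,min(800,480+s.shape[1]),3),np.uint8)
    o[:,:480]=w;o[:390,480:]=s[:,:o.shape[1]-480];cv2.imwrite(f"pics/{k}.png",o)
    F=np.mean(F,0);print("mean F",F,"Fn",F@n)
    mv(0,0,-1)
E
python3 -c "
from ax import *
look('l1')"
```

```text
clock: 15.88
eef_pos: [451.2, 12.1, 120.0]
ee_rot: [0.006, -0.672, 0.74, -0.004]
ft_force: [-0.5, -0.7, -1.4]
width: 0.284
mean F [-0.30929814 -0.22390866 -1.06672919] Fn -0.904480699510973
rows [ 0.     -0.0003  0.0009] pos [451.2062004   12.16395936 120.07077831] F [ 0.12577923  0.51862555 -1.87263606] Fn -1.785558363824541 clk 16.2333 tz [ 0.0144574   0.00280293 -0.99989156]
```

View pics/l1.png

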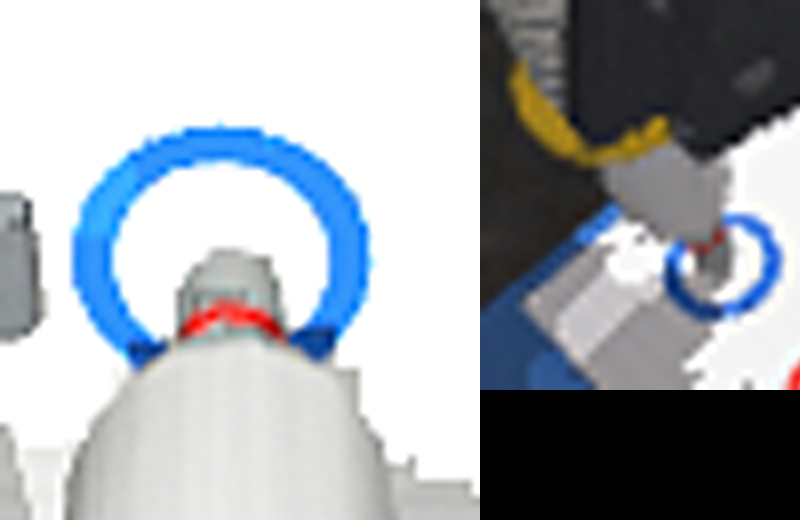

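```bash
python3 -c "
from ax import *
W=manip.capture('wrist');S=manip.capture('scene')
run((318.75,202.75),(322.7,262.6),(316.6,196),(324.8,262.1),W,S)
M=W['world_to_cam'];print('cam',-M[:3,:3].T@M[:3,3])
# predicted ring centre & tip at spot, using spot estimate
yaw=-0.096;n=np.array([-np.sin(.349)*np.cos(yaw),-np.sin(.349)*np.sin(yaw),np.cos(.349)])
sp=np.array([486.8,9.3,43.8])
for h in(0,4): print(h,proj(W,sp+h*n),proj(S,sp+h*n))
def ringc(c,b):
    hsv=cv2.cvtColor(c['image'],cv2.COLOR_BGR2HSV)[b[1]:b[3],b[0]:b[2]]
    m=cv2.inRange(hsv,(95,100,120),(125,255,255));ys,xs=np.where(m);pts=np.stack([xs,ys],1)
    l=cv2.connectedComponentsWithStats(m)[1];
    n_,l,st,ce=cv2.connectedComponentsWithStats(m);i=1+np.argmax(st[1:,4]);print(st[i])
    u,v,w,h=st[i][:4];print('ring bbox centre x',u+(w-1)/2+b[0],'top v',v+b[1],'w,h',w,h)
ringc(W,(295,170,345,215));ringc(S,(316,254,333,271))
"
```

```text
tip [483.15989231   9.52446287  44.69255171] 0.5959001149431352 spot [487.58274129   9.89374574  42.76118474] 0.8967752633753716 G [450.94172376  12.1000089  139.07799229]
len 99.76600230898843
u [-0.32293735  0.02581587  0.94606818] n [-0.34038373  0.03277759  0.93971514] err deg 1.136156303710752 along X 1.0954199059478056 Y -0.30122614536869047
tip-spot in coupon X,Y,n -3.44337126415035 -0.7915241437835483 3.3082964101654775
cam [517.09178368   5.38517681 266.34456292]
0 [318.20034049 196.87888521] [324.45507823 262.05318046]
4 [318.17713235 200.04277145] [323.8530754  260.93734359]
[  4  11  37  30 370]
ring bbox centre x 317.0 top v 181 w,h 37 30
[ 3  3 12 11 38]
ring bbox centre x 324.5 top v 257 w,h 12 11
```

```bash
python3 -c "
from ax import *
mv(3.2,.7,2);mv(3.2,.7,-4)"
```

```text
rows [-0.0007 -0.0024 -0.0029] pos [451.21691612  12.15323009 120.08005986] F [-0.01791578  0.97372583 -1.13270173] Fn -1.0264023405581348 clk 16.3333 tz [ 0.01448381  0.00280112 -0.99989118]
rows [-0.0007 -0.0043  0.0027] pos [451.21691612  12.15323009 120.08005986] F [-0.01791578  0.97372583 -1.13270173] Fn -1.0264023405581348 clk 16.3333 tz [ 0.01448381  0.00280112 -0.99989118]
```

```bash
python3 -m pendant '-0.0004 -0.001 -0.002 0;-0.0007 -0.0024 -0.0029 0;-0.0007 -0.0024 -0.0029 0;-0.0007 -0.003 -0.001 0;-0.0007 -0.0036 0.001 0;-0.0007 -0.0043 0.0027 0;-0.0007 -0.0043 0.0027 0;-0.0007 -0.0043 0.0027 0'; python3 -c "
from ax import *
look('l2')"
```

```text
clock: 17.0
eef_pos: [455.6, 12.4, 117.4]
ee_rot: [0.006, -0.672, 0.74, -0.004]
ft_force: [-0.3, 0.3, 0.1]
width: 0.285
mean F [-0.65837239  0.22979126  0.25982517] Fn 0.4757929022553274
rows [ 0.     -0.0003  0.0009] pos [455.57190387  12.45518021 117.4478412 ] F [-0.56488301  0.63323527  0.59170281] Fn 0.7690649975383984 clk 17.35 tz [ 0.01445706  0.00283556 -0.99989147]
```

View pics/l2.png

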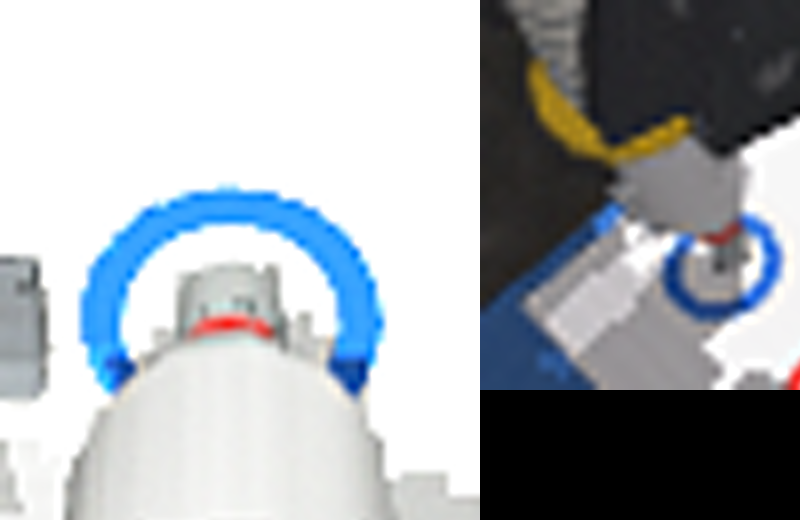

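```bash
python3 -m pendant '0 -0.0004 0.0012 0;0 -0.0008 0.0024 0;0 -0.0013 0.0037 0;0 -0.0013 0.0037 0;0 -0.0013 0.0037 0'; python3 -c "
from ax import *
look('l3',8)"
```

```text
clock: 17.77
eef_pos: [457.0, 12.3, 113.8]
ee_rot: [0.006, -0.672, 0.74, -0.004]
ft_force: [-1.5, 0.6, 1.4]
width: 0.286
mean F [-0.78407275  0.08484705  1.480009  ] Fn 1.6604535546176111
rows [ 0.     -0.0003  0.0009] pos [456.93221126  12.32621242 113.8026052 ] F [-0.25558173 -0.06028066  1.22279841] Fn 1.23410219332155 clk 18.2167 tz [ 0.01451169  0.0028013  -0.99989078]
```

View pics/l3.png

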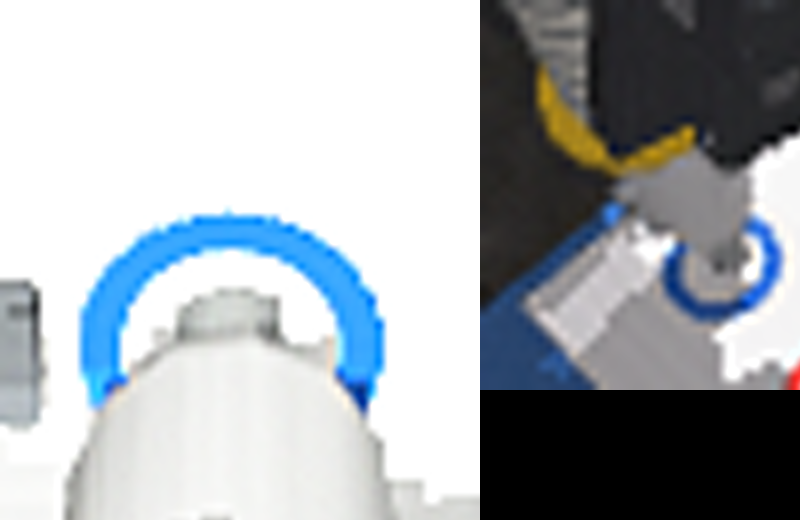

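```bash
python3 -m pendant '0 -0.0002 0.0006 0;0 -0.0003 0.0009 0;0 -0.0003 0.0009 0'; python3 -c "
from ax import *
look('l4',12)
W=manip.capture('wrist')
yaw=-0.096;n=np.array([-np.sin(.349)*np.cos(yaw),-np.sin(.349)*np.sin(yaw),np.cos(.349)])
X=np.array([np.cos(.349)*np.cos(yaw),np.cos(.349)*np.sin(yaw),np.sin(.349)]);Y=np.cross(n,X)
sp=np.array([487,9.5,43.5])
im=cv2.imread('pics/l4.png')
print('spot proj W crop',(proj(W,sp)-[290,165])*8,'sphere at +4n',(proj(W,sp+4*n)-[290,165])*8)
for r in (11.5,8): print(r,[((proj(W,sp+r*np.cos(a)*X+r*np.sin(a)*Y)-[290,165])*8).round().tolist() for a in (0,1.57,3.14,-1.57)])
# G vs spot
st=manip.sense();R=Rt(st).as_matrix();G=st['eef_pos']-19*R[:,2];a=G-sp;print(a@X,a@Y,a@n)
"
```

```text
clock: 18.47
eef_pos: [457.3, 12.3, 112.9]
ee_rot: [0.006, -0.672, 0.74, -0.004]
ft_force: [-1.3, 0.0, 1.7]
width: 0.285
mean F [-0.84093765  0.19108206  1.50543924] Fn 1.707188749232745
rows [ 0.     -0.0003  0.0009] pos [457.2699622   12.30204974 112.9366005 ] F [-0.9985811  -0.15558552  1.32919137] Fn 1.583862296010766 clk 19.1167 tz [ 0.01458877  0.00279225 -0.99988968]
spot proj W crop [232.25545083 346.71562331] sphere at +4n [232.16807344 374.03863723]
11.5 [[232.0, 206.0], [76.0, 347.0], [232.0, 479.0], [389.0, 346.0]]
8 [[232.0, 250.0], [124.0, 347.0], [232.0, 440.0], [341.0, 347.0]]
1.882722530459265 -0.1459777917114624 93.38845356493341
```

View pics/l4.png

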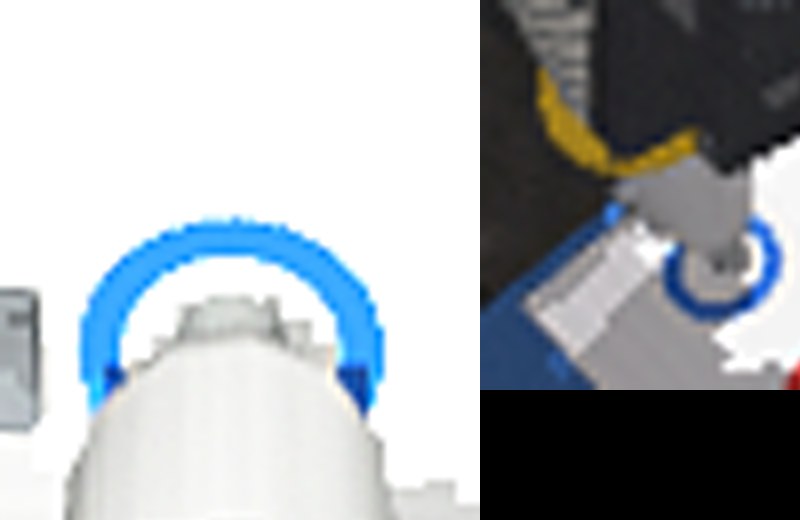

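```bash
python3 -c "
from ax import *
S=manip.capture('scene');W=manip.capture('wrist');T=manip.capture('top')
cv2.imwrite('pics/z1.png',np.hstack([cv2.resize(S['image'][248:274,308:338],(420,364),interpolation=cv2.INTER_LANCZOS4),cv2.resize(W['image'][180:224,295:342],(376,352),interpolation=cv2.INTER_LANCZOS4)[:364].copy() if 0 else cv2.resize(W['image'][180:224,295:342],(376,364),interpolation=cv2.INTER_LANCZOS4)]))
yaw=-0.096;n=np.array([-np.sin(.349)*np.cos(yaw),-np.sin(.349)*np.sin(yaw),np.cos(.349)])
X=np.array([np.cos(.349)*np.cos(yaw),np.cos(.349)*np.sin(yaw),np.sin(.349)]);Y=np.cross(n,X)
sp=np.array([487,9.5,43.5])
for d in (0,3,-3): print(d,((proj(S,sp+d*X)-[308,248])*14).round(),'W',((proj(W,sp+d*X)-[295,180])*8.0).round())
"
```

```text
0 [230. 197.] W [192. 227.]
3 [248. 182.] W [192. 191.]
-3 [213. 212.] W [192. 262.]
```

View pics/z1.png

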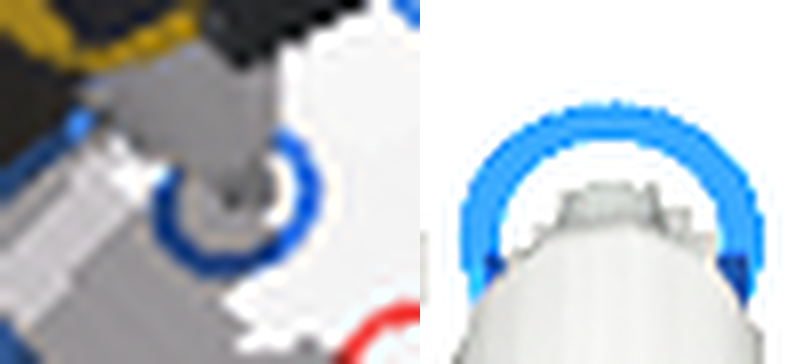

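```bash
python3 -c "
from ax import *
mv(0,0,8);mv(-1.6,0,8);mv(-1.6,0,-.4);mv(-1.6,0,4)"
```

```text
rows [-0.      0.0026 -0.0076] pos [457.26443965  12.29025365 112.91790019] F [-1.11244825  0.12611224  1.77987048] Fn 2.0553641827107447 clk 19.3167 tz [ 0.01459012  0.00279351 -0.99988966]
rows [-0.      0.0041 -0.007 ] pos [457.26443965  12.29025365 112.91790019] F [-1.11244825  0.12611224  1.77987048] Fn 2.0553641827107447 clk 19.3167 tz [ 0.01459012  0.00279351 -0.99988966]
rows [0.     0.0014 0.0009] pos [457.26443965  12.29025365 112.91790019] F [-1.11244825  0.12611224  1.77987048] Fn 2.0553641827107447 clk 19.3167 tz [ 0.01459012  0.00279351 -0.99988966]
rows [-0.      0.0028 -0.0033] pos [457.26443965  12.29025365 112.91790019] F [-1.11244825  0.12611224  1.77987048] Fn 2.0553641827107447 clk 19.3167 tz [ 0.01459012  0.00279351 -0.99988966]
```

```bash
python3 -m pendant '0 0.0013 -0.0038 0;0 0.0026 -0.0076 0;0 0.0041 -0.0076 0;0 0.0041 -0.0076 0;0 0.0041 -0.007 0;0 0.0035 -0.005 0;0 0.0028 -0.0033 0;0 0.0021 -0.001 0;0 0.0015 0.0006 0;0 0.0014 0.0009 0;0 0.0014 0.0009 0;0 0.0014 0.0009 0'; python3 -c "
from ax import *
look('l5',12)
S=manip.capture('scene');W=manip.capture('wrist')
cv2.imwrite('pics/z2.png',np.hstack([cv2.resize(S['image'][248:274,308:338],(420,364),interpolation=cv2.INTER_LANCZOS4),cv2.resize(W['image'][180:224,295:342],(376,364),interpolation=cv2.INTER_LANCZOS4)]))
cv2.imwrite('pics/s16.png',S['image'])
"
```

```text
clock: 20.32
eef_pos: [455.9, 12.4, 112.0]
ee_rot: [0.006, -0.672, 0.74, -0.004]
ft_force: [-1.9, -0.9, 1.8]
width: 0.287
mean F [-0.89667288  0.18320012  1.8535043 ] Fn 2.052983772945638
rows [ 0.     -0.0003  0.0009] pos [455.86431494  12.43990496 111.9822252 ] F [-0.84643045 -0.1380965   1.15752478] Fn 1.3713282415324728 clk 20.9667 tz [ 0.01452715  0.00279481 -0.99989057]
```

View pics/z2.png

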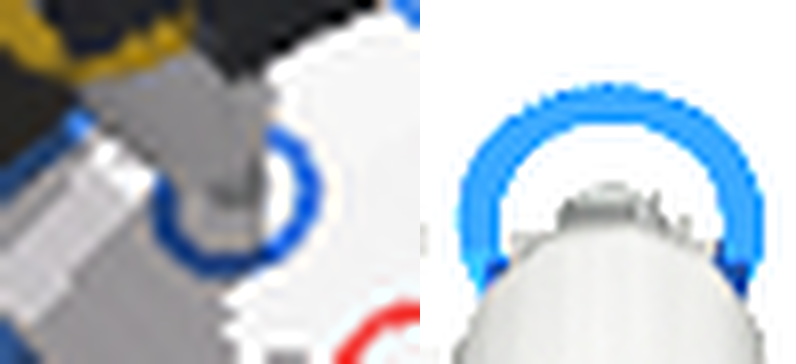

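View pics/s16.png

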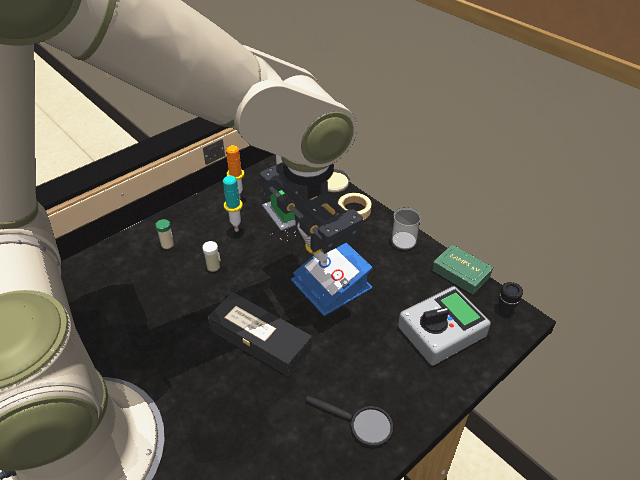

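```bash
python3 -c "
from cell import manip
s=manip.sense();print(s['clock'],s['ft_force'],s['width'],abs(s['qvel']).max())
print(manip.finish_job())"
```

```text
21.0667 [-0.5859716  -0.22731258  2.31310222] 0.2830144533909858 0.0028984856290320453
the job is handed in; nothing more can be done
None
```

The job is handed in at 21.1 s. The knob is at blue, and the yellow-collared probe is held on the coupon inside the blue ring, pressed about half way. No verdict was returned, so the results below are my own checks.

**What I did**
- I turned the knob from white to blue and let go. The later wrist view showed its line on the blue dot.
- I took the probe from the green stand by its white handle. The moves cannot tilt the tool, so I leaned the probe about 20° in the jaws by levering its nose against the rim of the stand's hole. I then set the tip on the blue ring. I lifted it once and moved it 1.6 mm down the slope to centre it better.

**Last checks**
- **Push:** the mean force square to the face was about 2.05 N. Adding about 1.1 N for the probe's weight gives about 3.1 N, or roughly 7 mm pushed in. The red line can no longer be seen. It disappears early in the wrist view, so I relied mainly on the force.
- **Squareness:** within about 1°, worked out from the hand position and the tip position. I did not measure the tilt again after the final press.
- **Tip position:** the two views disagreed before the last shift. The wrist camera put the tip about 3 mm up the slope from centre, the scene camera 0 to 1 mm. After the shift that means about −1.6 to +1.4 mm, inside the 8 mm inner radius either way.
- **Rest of the scene:** the arm was still. In the last scene view the vials, the beaker and the look-alike probes looked undisturbed.

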